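# Lock the welding positioner's spindle with its pin

### The job

Lock the spindle of the welding positioner so that the flange can be welded: first lift the dust cap off the slanted boss and stand it upright on the bench. Put the knob-headed lock pin from the rack into the boss, let go of it, and turn the handwheel slowly, its top going away from the robot, until you feel the pin drop into the spindle's hidden cross-hole; then push the pin through until its collar sits flush on the boss, and let go. Leave the hex bolt, hammer, magnet and grinder where they are.

Things in the scene. Friction and masses are not known exactly. Their poses are not given: they have to be found in the camera images.
- boss_mouth (a point): Centre of the outer face of the lock-pin boss: a round grey steel tube, 32 mm outside, bore 16.5 mm, leaning 30 degrees from vertical away from the robot, its face about 186 mm above the bench, under the dust cap at first. z axis: outwards along the bore; y axis: level, along the spindle to the handwheel. The spindle's surface is 50 mm down the bore, the bore's open far end 112 mm.
- cap_grip (a point): Dust cap, black plastic, 40 g, loose, over the boss: 41 mm wide, 22 mm high, open below, slipping over the last 18 mm of the boss with 1.5 mm clearance; on top a round knob 18 mm wide, 28 mm tall. This point is the knob's centre, 36 mm above the cap's rim and at first 18 mm outside the boss's face; z axis from rim to knob. It can stand on its rim.
- lock_pin_grip (a point): Lock pin, plain steel, 0.2 kg, hanging upright in the rack: round grooved knob 20 mm wide, 34 mm long; below it a collar 28 mm wide, 4 mm thick; then a shank 14 mm wide, 120 mm long from collar to tip, the last 10 mm tapering to 6 mm. This point is the knob's centre: 21 mm above the collar's underside, 17 mm below the flat top, 141 mm above the tip; z axis from tip to knob.
- spindle_mid (a point): Where the bore meets the axis of the 40 mm spindle, inside the bearing tube, 70 mm from the boss's face. The spindle's 18 mm cross-hole cannot be seen. With the hole out of line the pin rests on the spindle, collar 70 mm off the boss. As the hole comes round the pin first sinks some 10 mm on its taper, then drops by its own weight until the far edge or a spring ball stops it, collar 12 to 30 mm off.
- far_bore (a point): Centre of the bore's open lower end, 112 mm from the boss's face, where the pin's tip comes out when it is home. The spring ball sits in the side of the bore 11 mm before this end; it takes a steady push of about 10 N along the pin to get past it, and the collar then goes down onto the boss.
- handle_mid (a point): Middle of the handwheel's free-turning handle: a black round grip 26 mm thick, 86 mm long, level, standing out from the wheel along the spindle's axis, 72 mm from that axis; this point lies 58 mm from the wheel's middle plane. At the start it is between about 60 and 5 degrees short of straight up, on the robot's side. Turning takes about 3 N here, without stops.
- wheel_center (a point): Centre of the 174 mm dark steel handwheel, 125 mm above the bench, fixed. y axis: along the spindle from faceplate to wheel; x: level, away from the robot; z: up. The wheel is clamped on at no particular angle: the hole lines up 35 to 80 degrees on from the start, top going away from the robot, handle then 10 to 40 degrees past straight up. With the pin in, the wheel has about 15 degrees of play.
- rack: Pin rack: a dark steel stand, fixed, top 135 mm above the bench, 60 x 140 mm, with two 20 mm holes 40 mm either side of its middle along its y axis; one holds the lock pin, the other the hex bolt, by the collar and the head. Origin on the bench under its middle. The bench 0.30 m or more to the robot's left, left of the handwheel, has room for the cap.
- hex_bolt: Dark hex-head bolt, shank 16 mm thick and 100 mm long, flat head 28 mm wide and 10 mm high, hanging in the rack's other hole; to be left alone. Origin under its head.
- hammer: Hammer, 280 mm long, lying beyond the positioner; to be left alone.
- magnet: Flat grey welding magnet, 100 x 65 x 16 mm, lying beyond the rack; to be left alone.
- grinder: Angle grinder, about 300 mm long and 70 mm high, lying beyond and to the left of the handwheel; to be left alone.

How it is judged:
On the way, in this order (a step that is already met when the one before it is completed fails the run):
1. the dust cap stands upright on the bench, let go (height (world z) of cap_grip below 0.044 m and angle between cap_grip's own z axis and vertical below 0.15 rad and contact force between the fingers and dust_cap below 0.1 N), for 0.2 s.
2. the lock pin stands in the boss, resting on the spindle, let go (distance between lock_pin_grip and boss_mouth below 0.103 m and angle between the z axis of lock_pin_grip and the z axis of boss_mouth, either way round below 0.1 rad and z of lock_pin_grip in the frame of boss_mouth between 0.06 and 0.101 m and contact force between the fingers and lock_pin below 0.1 N), for 0.2 s.
At the end, for the whole second after the job is handed in: The lock pin goes through boss and spindle, its collar within 3.5 mm of the boss's face (its axis within 4.6 degrees of the bore's), at rest; the dust cap stands upright on its rim on the bench (within 8.6 degrees), at rest (distance between lock_pin_grip and boss_mouth below 0.0252 m and z of lock_pin_grip in the frame of boss_mouth below 0.0245 m and angle between the z axis of lock_pin_grip and the z axis of boss_mouth, either way round below 0.08 rad and linear speed of each of lock_pin, dust_cap below 0.01 m/s and height (world z) of cap_grip below 0.044 m and angle between cap_grip's own z axis and vertical below 0.15 rad); the robot touches nothing.
It fails at once if the hex bolt is moved more than 30 mm (distance of hex_bolt from where it was at the start of the episode above 0.03 m).
It fails at once if the hammer is moved more than 30 mm (distance of hammer from where it was at the start of the episode above 0.03 m).
It fails at once if the magnet is moved more than 30 mm (distance of magnet from where it was at the start of the episode above 0.03 m).
It fails at once if the grinder is moved more than 30 mm (distance of grinder from where it was at the start of the episode above 0.03 m).
It also fails if it takes over 72 s, if anything falls off the work surface, if the arm or the gripper's body presses on something with over 40 N, if the wrist force passes 120 N, or if a joint passes its speed limit or range.

### The arm

A 6-joint arm with a two-finger parallel gripper is mounted at the origin on the work surface. World frame = base frame: x ahead of the robot, y to its left, z up, the work surface at z = 0. Lengths are in m, angles in rad, forces in N, time in s.
With the tool pointing down it reaches from about 0.35 to 0.85 m from the base axis. Payload 8.1 kg.
Tool frame: the origin (TCP) lies on the centre line of the jaws, within the pads' length; the fingertips stand 14 mm ahead of it and the grasp point (between the pads) lies 5 mm behind it; z points along the fingers, y is the direction in which the jaws open and shut (so a half turn about z gives the same grasp; the last joint's range is limited). The gripper opens to 93 mm and grips with 3 to 60 N. Pads are 15 mm wide; open, the fingers measure 128 mm over their backs; the gripper's body (75 mm by 188 mm) begins 65 mm behind the grasp point.
Start: joints at [-1.327, 0.13, 1.488, -0, 1.523, -0.085], TCP at [0.194, -0.568, 0.233] pointing down, gripper open.
Joint ranges: [-2.96, 2.96], [-0.89, 2.26], [0.02, 2.5], [-1.34, 4.48], [0, 2.73], [-2.66, 2.66]. Speed limits (rad/s): [2.39, 2.39, 2.79, 3.14, 3.14, 3.14].

### API

Orientations are given as a rotation vector (axis times angle).
In Python, from station import telemetry, eyes, ticket gives the robot as it stands. The module is installed in compiled form; this text tells all that it offers.
- The arm moves only by the tool arm_command, never from a script. Its argument "series" is a list of rows, each a list of 3 entries, a list of its own where there are three numbers: the opening, from 0 (shut) to 1 (fully open), then the shift along the tool's x, y, z in m, then the turn about the tool's z in degrees. A call has exactly 5 rows; each row shifts and turns the commanded pose from where the row before left it, along the tool's axes as they then stand; what a row does not reach is not made up. A row lasts 1/8 s, in which the tool goes at most 62.5 mm and 10.7 degrees, less where a joint would pass 70% of its speed; a pose out of reach is approached as far as the arm can. A call is refused whole if a number of a shift passes 0.0625 or a number of a turn 10.7, either way. A call with a gripper value outside its range is refused whole. The fingers move at their own pace and stop on an object; "squeeze" is the grip in N (left out, the last holds). Time passes only in rows, so rows that do not move let the fingers close, or fill a call up. It gives the time, the measured TCP pose, the force and the opening at its end, in the units of the state.
- telemetry.get_state(): the state, without advancing time (a new reading comes with each control period).
- eyes.get_image(name): name is "side" or "top"; returns a dict with "color" (384x512x3 uint8, red, green, blue), "fov_y" (degrees; the focal length in pixels is half the picture's height over the tangent of half this angle, whatever the lens; pixels are square), "cx", "cy" (the principal point, pixels), "world_from_camera" (4x4, takes a point from camera to world coordinates). Camera axes: x right, y up, looking along -z (the intrinsics and any distortion apply to the point x, -y, -z); pixel columns grow to the right and rows downward; lengths in m; the calibration is good to about 2 mm. A picture is of the moment at which its call begins. There is no depth.
- ticket.sign_off(): hands the job in, once; it reports no verdict.
The state is a dict: "t": time; "joint_positions": joint angles; "joint_velocities": joint speeds; "tau": joint torques, N m; "tool_pos": TCP position; "ee_rot": TCP orientation; "force": force on the tool from outside, world axes, zero at the start; "wrist_torque": the same for the moment, N m; "finger_gap": finger opening in m.
Only numpy, scipy, OpenCV 4.12 (cv2) and the standard library are available. Lean on these libraries where they do the work, as an engineer would, in place of code of your own. Each camera call takes 0.05 s, during which the arm holds its last target.

## Working session

There is one attempt and no reset: what is moved stays moved. The work goes in short steps, Python scripts to look and compute and a tool call to move; the robot and the scene stay as the last step left them, time stands still between calls to the robot, and variables do not carry over. Pictures are saved under pics/ and viewed, and the job is handed in when it is done.

Besides the shell and the picture viewer there is one more tool, called after "Request:" as name(argument=value, ...) on one line, values as JSON. arm_command: Moves the arm, as the interface text tells. Its arguments: {"type":"object","properties":{"series":{"type":"array","items":{"type":"array"}},"squeeze":{"type":"number"}},"required":["series"]}

```bash
mkdir -p pics; python3 - <<'E'
from station import telemetry, eyes
import cv2, numpy as np
s=telemetry.get_state()
for k,v in s.items(): print(k,np.round(v,4))
for n in("side","top"):
    d=eyes.get_image(n); cv2.imwrite(f"pics/{n}0.png",d["color"][:,:,::-1])
    print(n,{k:(np.round(v,4).tolist()) for k,v in d.items() if k not in("color",) and not isinstance(v,str)}, d.keys())
E
```

```text
t 0.0
joint_positions [-1.3274  0.1311  1.4893 -0.      1.523  -0.0854]
joint_velocities [ 0.0005 -0.0005  0.0007 -0.0008  0.0012 -0.    ]
tau [-7.00000e-04 -5.59840e+01 -4.91765e+01  7.68000e-02  3.53000e-02
 -2.00000e-04]
tool_pos [ 0.1936 -0.5673  0.2316]
ee_rot [-3.0974e+00 -5.1380e-01  2.0000e-04]
force [0.6743 0.405  0.4737]
wrist_torque [-0.062  -0.0023  0.0096]
finger_gap 0.0933
side {'fov_y': 57.9922, 'cx': 253.4398, 'cy': 192.9864, 'world_from_camera': [[0.9891, 0.1011, -0.1071, 0.4964], [-0.1473, 0.6987, -0.7001, -0.6109], [0.004, 0.7082, 0.706, 0.7752], [0.0, 0.0, 0.0, 1.0]]} dict_keys(['color', 'fov_y', 'cx', 'cy', 'world_from_camera'])
top {'fov_y': 50.548, 'cx': 255.3735, 'cy': 189.1723, 'world_from_camera': [[0.027, 0.9903, -0.1363, 0.4717], [-0.9995, 0.0292, 0.014, 0.0008], [0.0179, 0.1358, 0.9906, 1.2285], [0.0, 0.0, 0.0, 1.0]]} dict_keys(['color', 'fov_y', 'cx', 'cy', 'world_from_camera'])
```

View pics/side0.png

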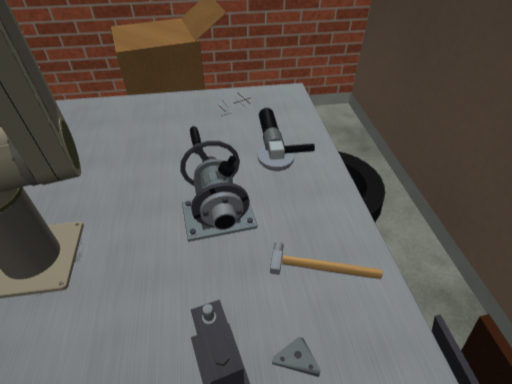

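View pics/top0.png

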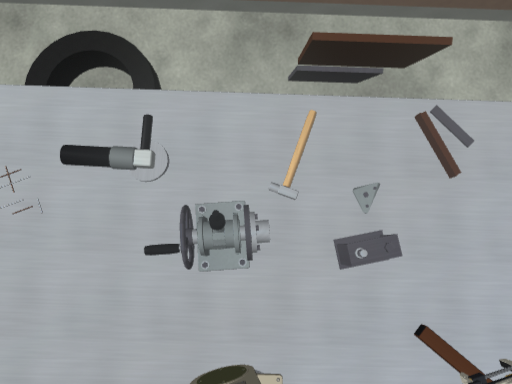

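```bash
cat > h.py <<'E'
import numpy as np, cv2
from station import telemetry, eyes
def crop(img,x0,y0,x1,y1,k,fn):
    c=cv2.resize(img[y0:y1,x0:x1,::-1],None,fx=k,fy=k,interpolation=cv2.INTER_CUBIC); cv2.imwrite(fn,c)
def ray(d,u,v):
    f=d["color"].shape[0]/2/np.tan(np.radians(d["fov_y"])/2)
    r=np.array([(u-d["cx"])/f,-(v-d["cy"])/f,-1.]); M=d["world_from_camera"]
    r=M[:3,:3]@r; return M[:3,3],r/np.linalg.norm(r)
def plane(d,u,v,z):
    o,r=ray(d,u,v); return o+r*(z-o[2])/r[2]
def tri(da,pa,db,pb):
    o1,r1=ray(da,*pa);o2,r2=ray(db,*pb)
    A=np.c_[r1,-r2]; t=np.linalg.lstsq(A,o2-o1,rcond=None)[0]
    p,q=o1+t[0]*r1,o2+t[1]*r2
    return (p+q)/2,np.linalg.norm(p-q)
def proj(d,P):
    f=d["color"].shape[0]/2/np.tan(np.radians(d["fov_y"])/2)
    M=d["world_from_camera"]; c=M[:3,:3].T@(np.asarray(P)-M[:3,3])
    return np.array([d["cx"]+f*c[0]/-c[2], d["cy"]-f*c[1]/-c[2]])
E
python3 - <<'E'
from h import *
a=eyes.get_image("side");b=eyes.get_image("top")
import pickle; pickle.dump((a,b),open("im0.pkl","wb"))
crop(a["color"],165,115,285,245,6,"pics/s1.png")
crop(b["color"],135,190,285,280,5,"pics/t1.png")
crop(a["color"],180,290,260,384,6,"pics/s2.png")
crop(b["color"],325,170,415,280,5,"pics/t2.png")
E
```

```text
(no output)
```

View pics/s1.png

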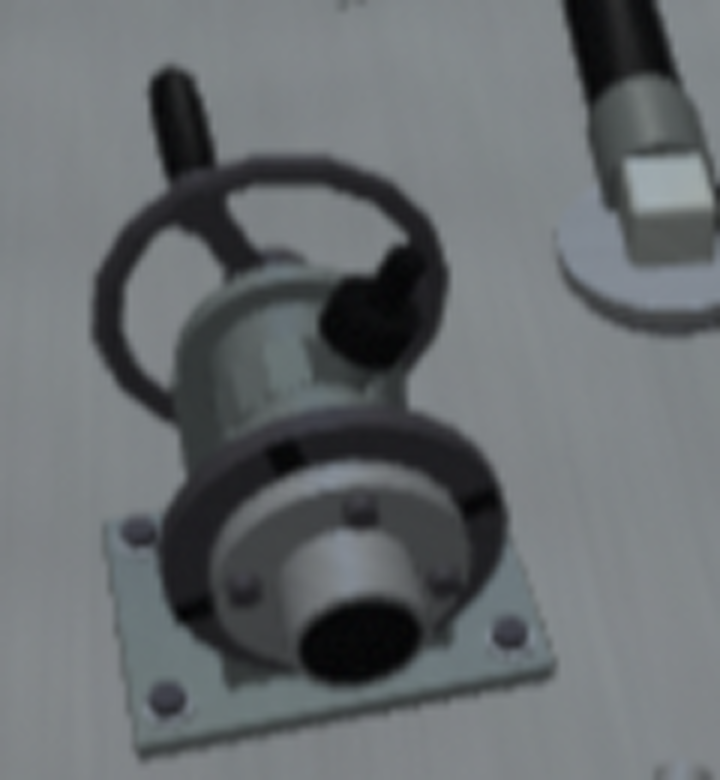

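View pics/t1.png

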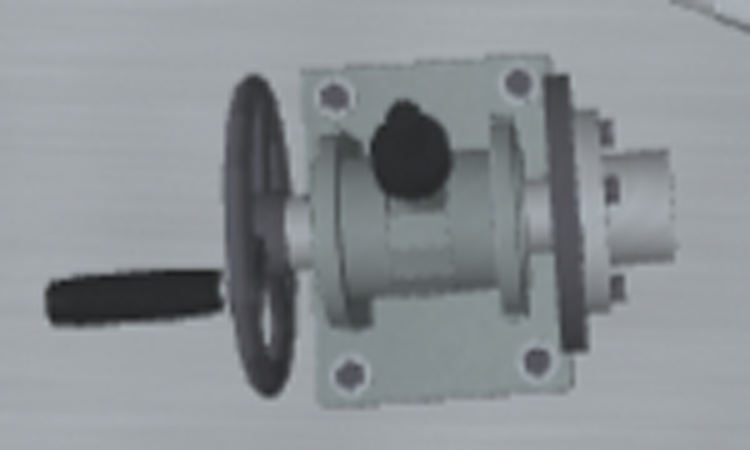

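View pics/s2.png

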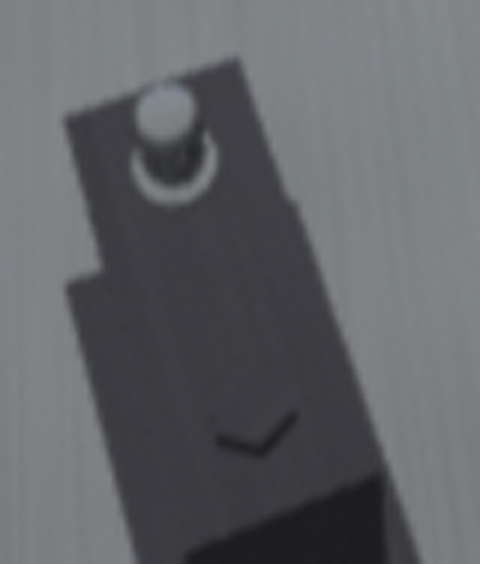

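View pics/t2.png

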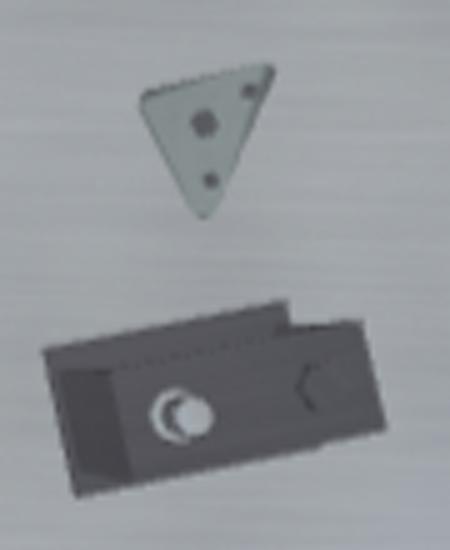

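```bash
cat > m.py <<'E'
from h import *
import pickle
a,b=pickle.load(open("im0.pkl","rb"))
S=lambda x,y:((x+.5)/6-.5+165,(y+.5)/6-.5+115)
T=lambda x,y:((x+.5)/5-.5+135,(y+.5)/5-.5+190)
S2=lambda x,y:((x+.5)/6-.5+180,(y+.5)/6-.5+290)
T2=lambda x,y:((x+.5)/5-.5+325,(y+.5)/5-.5+170)
np.set_printoptions(precision=4,suppress=True)
def p(n,s,t): print(n,*tri(a,s,b,t))
p("bolt LT",S(138,531),T(350,375));p("bolt LB",S(168,698),T(537,361));p("bolt RB",S(510,632),T(518,82))
p("handle free end",S(172,78),T(52,300)); p("handle wheel end",S(190,170),T(222,290))
p("cap knob top",S(408,258),T(403,112));
p("boss disc / cap knob base",S(372,318),T(410,152))
p("pin top",S2(166,112),T2(196,415)); print(plane(a,*S2(166,112),.173),plane(b,*T2(196,415),.173))
print("hex top",plane(b,*T2(325,388),.145))
print("rack corners",[plane(b,*T2(*q),.135) for q in((110,370),(132,482),(385,430),(360,322))])
# masks
for n,d,R in(("side",a,(165,115,285,245)),("top",b,(135,190,285,280))):
    x0,y0,x1,y1=R; g=cv2.cvtColor(d["color"],cv2.COLOR_RGB2GRAY)[y0:y1,x0:x1]
    m=(g<48).astype(np.uint8)
    k,l,st,c=cv2.connectedComponentsWithStats(m)
    for i in range(1,k):
        if st[i,4]>40:
            pts=np.argwhere(l==i)[:,::-1].astype(np.float32)+[x0,y0]
            print(n,st[i,4],c[i]+[x0,y0],cv2.minAreaRect(pts.astype(np.float32)))
E
python3 m.py
```

```text
bolt LT [0.4102 0.126  0.018 ] 0.002233560031647832
bolt LB [0.4218 0.017  0.0171] 0.0009567225902652316
bolt RB [0.5852 0.0336 0.0177] 0.0018307498377719983
handle free end [0.4517 0.2582 0.1947] 0.0030134506273052867
handle wheel end [0.4588 0.1724 0.2019] 0.0035084125831793106
cap knob top [0.5497 0.0854 0.2098] 0.0031223783016914243
boss disc / cap knob base [0.532  0.0835 0.1796] 0.0021865097883565863
pin top [ 0.4596 -0.2985  0.1714] 0.0012267909926572554
[ 0.4591 -0.2994  0.173 ] [ 0.4602 -0.298   0.173 ]
hex top [ 0.4759 -0.3749  0.145 ]
rack corners [array([ 0.4824, -0.2628,  0.135 ]), array([ 0.4237, -0.2743,  0.135 ]), array([ 0.4546, -0.4102,  0.135 ]), array([ 0.5117, -0.3979,  0.135 ])]
side 207 [267.285  121.5072] ((267.94122314453125, 121.76470947265625), (17.46256446838379, 14.55213737487793), 75.96376037597656)
side 133 [194.6241 135.8195] ((194.52943420410156, 135.61764526367188), (17.947635650634766, 8.00367546081543), 75.96376037597656)
side 674 [213.9748 161.23  ] ((208.8717041015625, 161.64906311035156), (38.08629608154297, 58.23517990112305), 79.3803482055664)
side 644 [218.1553 200.6522] ((219.98312377929688, 204.92694091796875), (37.47658920288086, 57.26422882080078), 77.00537872314453)
side 225 [224.6667 221.5333] ((225.0, 221.5), (13.0, 20.0), 90.0)
top 175 [216.4057 221.2971] ((216.61997985839844, 221.33998107910156), (14.142135620117188, 14.424980163574219), 81.8698959350586)
top 273 [161.652  248.7216] ((161.29116821289062, 248.78529357910156), (8.513311386108398, 33.13289260864258), 85.60128784179688)
```

```bash
cat >> h.py <<'E'
from scipy.spatial.transform import Rotation as R
def need(target,yaw_deg=None,s=None):
    """tool-frame shift (with current yaw) to reach target, and turn"""
    s=s or telemetry.get_state(); M=R.from_rotvec(s["ee_rot"]).as_matrix()
    yaw=np.degrees(np.arctan2(M[1,0],M[0,0])); sh=M.T@(np.asarray(target)-s["tool_pos"])
    print("yaw",round(yaw,2),"shift",np.round(sh,4),"turn",None if yaw_deg is None else round(yaw-yaw_deg,2))
    return sh
YAW=5.9
def st():
    s=telemetry.get_state(); M=R.from_rotvec(s["ee_rot"]).as_matrix()
    print("t",round(s["t"],2),"pos",np.round(s["tool_pos"],4),"yaw",round(np.degrees(np.arctan2(M[1,0],M[0,0])),1),"F",np.round(s["force"],1),"gap",round(s["finger_gap"],4),"q",np.round(s["joint_positions"],2))
E
python3 - <<'E'
from h import *;import pickle
a,b=pickle.load(open("im0.pkl","rb")); np.set_printoptions(precision=3,suppress=True)
for q in((60,155),(165,180),(145,115),(168,160)): print(q,plane(b,*q,0.03))
need([.542,.0845,.30],5.9)
E
```

```text
(60, 155) [0.722 0.569 0.03 ]
(165, 180) [0.656 0.253 0.03 ]
(145, 115) [0.854 0.325 0.03 ]
(168, 160) [0.717 0.248 0.03 ]
yaw 18.84 shift [ 0.54  -0.505 -0.067] turn 12.94
```

Request:
arm_command(series=[[0.5,[0,0,-0.06],0],[0.5,[0.042,-0.039,0],0],[0.5,[0.042,-0.039,0],0],[0.5,[0.042,-0.039,0],0],[0.5,[0.042,-0.039,0],0]], squeeze=15)

```text
t: 0.82
tool_pos: [0.3029, -0.3643, 0.2925]
ee_rot: [3.099, 0.513, 0.0]
force: [0.9, -0.3, 0.1]
finger_gap: 0.049
```

Request:
arm_command(series=[[0.5,[0.042,-0.039,0],0],[0.5,[0.042,-0.039,0],0],[0.5,[0.042,-0.039,0],0],[0.5,[0.042,-0.039,0],0],[0.5,[0.042,-0.039,0],0]])

```text
t: 1.45
tool_pos: [0.4387, -0.1118, 0.2927]
ee_rot: [3.099, 0.514, 0.001]
force: [1.6, -0.0, 0.5]
finger_gap: 0.0463
```

Request:
arm_command(series=[[0.5,[0.042,-0.039,0],0],[0.5,[0.042,-0.039,0],0],[0.5,[0.036,-0.037,0],6.5],[0.5,[0,0,0],6.5],[0.5,[0,0,0],0]])

```text
t: 2.08
tool_pos: [0.5145, 0.0346, 0.2923]
ee_rot: [3.137, 0.163, -0.001]
force: [-0.5, -1.3, 0.8]
finger_gap: 0.0468
```

```bash
python3 - <<'E'
from h import *
st(); need([.542,.0845,.205],5.9)
a=eyes.get_image("side");b=eyes.get_image("top")
crop(a["color"],165,75,285,205,6,"pics/s3.png")
E
```

```text
t 2.08 pos [0.5145 0.0346 0.2923] yaw 6.0 F [-0.5 -1.3  0.8] gap 0.0468 q [-0.03 -0.12  1.63 -0.    1.63  1.43]
yaw 5.96 shift [ 0.0326 -0.0468  0.0872] turn 0.06
```

View pics/s3.png

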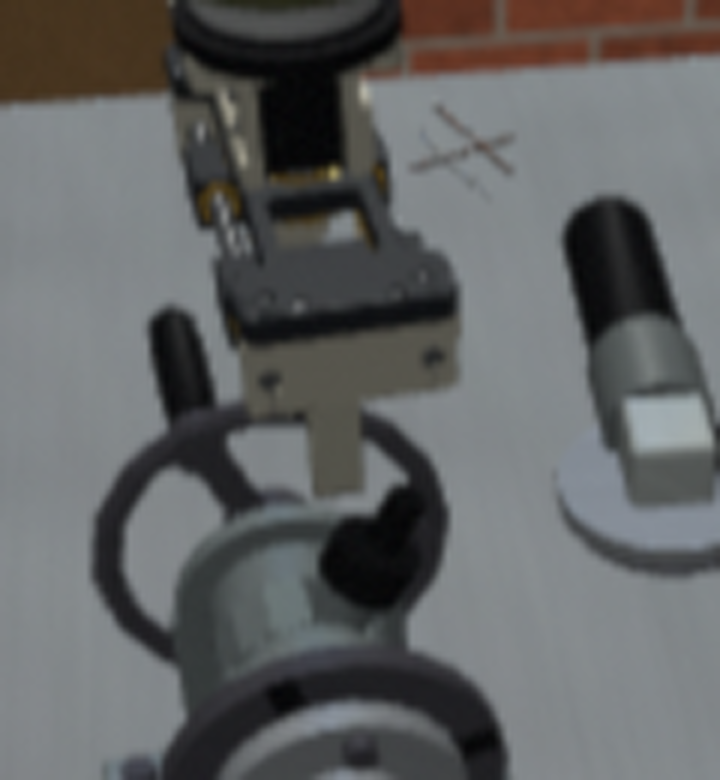

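Request:
arm_command(series=[[0.5,[0.033,-0.047,0],0],[0.5,[0,0,0.03],0],[0.5,[0,0,0.03],0],[0.5,[0,0,0],0],[0.5,[0,0,0],0]])

```text
t: 2.8
tool_pos: [0.5431, 0.0835, 0.234]
ee_rot: [-3.137, -0.16, -0.002]
force: [-0.1, 0.1, 0.4]
finger_gap: 0.0464
```

```bash
python3 - <<'E'
from h import *
st(); need([.542,.0845,.205],5.9)
a=eyes.get_image("side");b=eyes.get_image("top")
c=lambda i,r:cv2.resize(i[r[1]:r[3],r[0]:r[2],::-1],(400,400),interpolation=cv2.INTER_CUBIC)
cv2.imwrite("pics/c1.png",np.hstack([c(a["color"],(195,120,275,200)),c(b["color"],(170,180,250,260))]))
E
```

```text
t 2.8 pos [0.5431 0.0835 0.234 ] yaw 5.8 F [-0.1  0.1  0.4] gap 0.0464 q [ 0.06 -0.01  1.63  0.    1.52  1.53]
yaw 5.82 shift [-0.001  -0.0011  0.029 ] turn -0.08
```

View pics/c1.png

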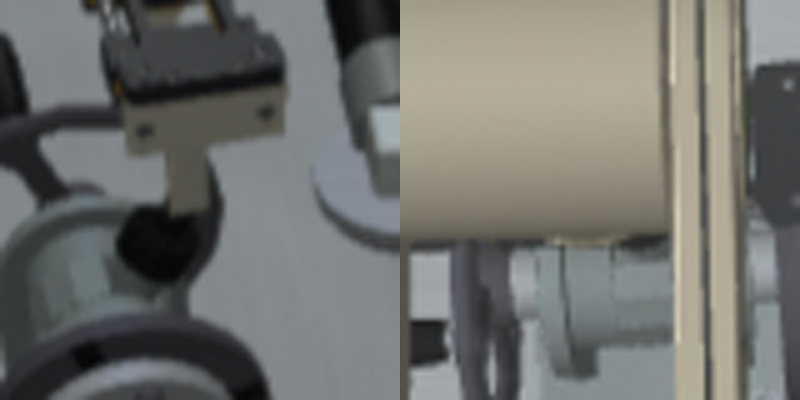

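Request:
arm_command(series=[[0.5,[-0.001,0,0.029],0],[0.5,[0,0,0],0],[0,[0,0,0],0],[0,[0,0,0],0],[0,[0,0,0],0]], squeeze=15)

```text
t: 3.52
tool_pos: [0.5422, 0.084, 0.2046]
ee_rot: [-3.137, -0.16, -0.002]
force: [1.0, 0.3, -0.5]
finger_gap: 0.0213
```

```bash
python3 - <<'E'
from h import *
st()
a=eyes.get_image("side")
crop(a["color"],195,120,275,200,6,"pics/c2.png")
E
```

```text
t 3.52 pos [0.5422 0.084  0.2046] yaw 5.8 F [ 1.   0.3 -0.5] gap 0.0213 q [0.06 0.   1.67 0.   1.46 1.53]
```

View pics/c2.png

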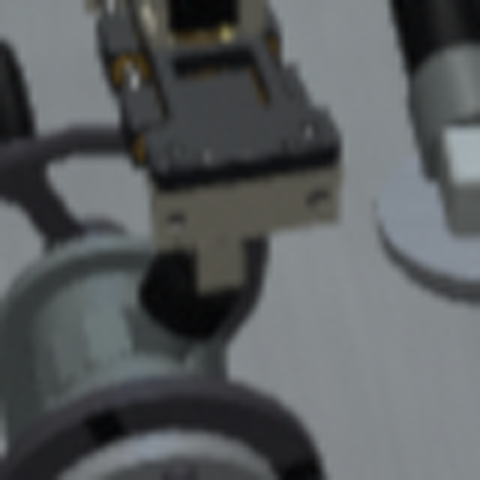

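Request:
arm_command(series=[[0,[0,0,0],0],[0,[0,0,0],0],[0,[0.006,0,-0.0104],0],[0,[0.006,0,-0.0104],0],[0,[0,0,0],0]])

```text
t: 4.2
tool_pos: [0.5548, 0.0853, 0.2258]
ee_rot: [-3.137, -0.16, -0.003]
force: [-0.0, 0.2, -0.6]
finger_gap: 0.0178
```

```bash
python3 - <<'E'
from h import *
st()
a=eyes.get_image("side")
crop(a["color"],195,120,275,200,6,"pics/c3.png")
E
```

```text
t 4.2 pos [0.5548 0.0853 0.2258] yaw 5.8 F [-0.   0.2 -0.6] gap 0.0178 q [0.06 0.03 1.61 0.   1.5  1.53]
```

View pics/c3.png

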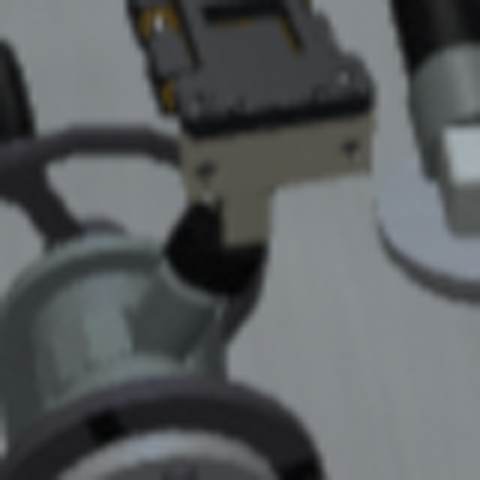

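Request:
arm_command(series=[[0,[0.01,0,-0.0174],0],[0,[0,0,-0.05],0],[0,[-0.013,-0.055,0],0],[0,[-0.013,-0.055,0],0],[0,[-0.013,-0.055,0],0]])

```text
t: 4.88
tool_pos: [0.5071, 0.2476, 0.2915]
ee_rot: [3.137, 0.159, -0.001]
force: [1.0, 0.4, 0.3]
finger_gap: 0.0174
```

Request:
arm_command(series=[[0,[-0.013,-0.055,0],0],[0,[-0.013,-0.055,0],0],[0,[-0.013,-0.055,0],0],[0,[0,0,0.05],0],[0,[0,0,0.05],0]])

```text
t: 5.5
tool_pos: [0.4518, 0.4077, 0.1907]
ee_rot: [-3.137, -0.163, -0.001]
force: [-0.9, -0.1, -1.2]
finger_gap: 0.0174
```

```bash
python3 - <<'E'
from h import *
st()
a=eyes.get_image("side");b=eyes.get_image("top")
crop(a["color"],140,50,270,150,5,"pics/c4.png")
crop(b["color"],40,150,200,290,5,"pics/c5.png")
E
```

```text
t 5.5 pos [0.4518 0.4077 0.1907] yaw 6.0 F [-0.9 -0.1 -1.2] gap 0.0174 q [ 0.65  0.17  1.52 -0.    1.45  2.12]
```

View pics/c4.png

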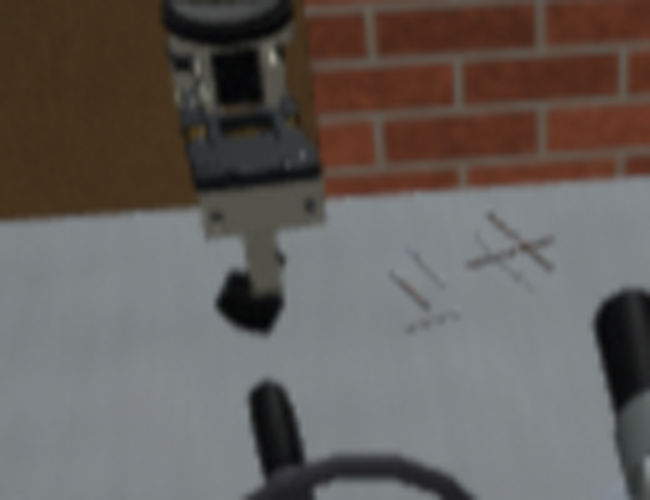

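View pics/c5.png

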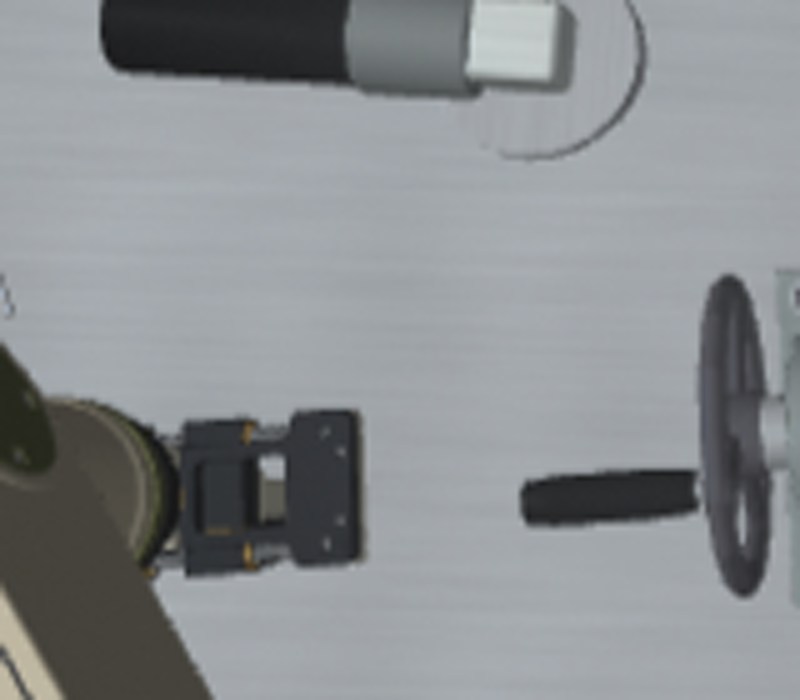

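Request:
arm_command(series=[[0,[0,0,0.05],0],[0,[0,0,0.05],0],[0,[0,0,0.035],0],[0,[0,0,0.006],0],[0,[0,0,0],0]])

```text
t: 6.22
tool_pos: [0.4535, 0.4072, 0.0529]
ee_rot: [-3.136, -0.16, -0.002]
force: [0.2, 0.1, -1.1]
finger_gap: 0.0176
```

Request:
arm_command(series=[[0,[-0.003,0,0.002],0],[0,[-0.005,0,0.001],0],[0,[-0.005,0,0.001],0],[0,[-0.005,0,0.001],0],[0,[-0.003,0,0],0]], squeeze=4)

```text
t: 6.85
tool_pos: [0.4309, 0.4044, 0.0457]
ee_rot: [3.137, 0.16, -0.0]
force: [-0.6, -0.2, 0.6]
finger_gap: 0.0181
```

```bash
python3 - <<'E'
from h import *
st()
a=eyes.get_image("side")
crop(a["color"],150,80,230,150,7,"pics/c6.png")
E
```

```text
t 6.85 pos [0.4309 0.4044 0.0457] yaw 5.9 F [-0.6 -0.2  0.6] gap 0.0181 q [ 0.67  0.27  1.68 -0.    1.19  2.14]
```

View pics/c6.png

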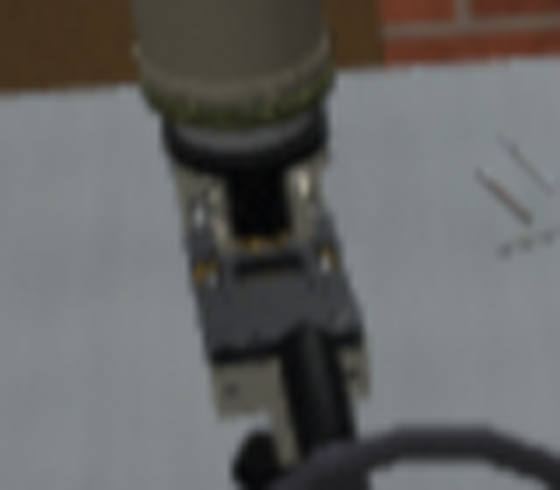

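Request:
arm_command(series=[[0,[-0.004,0,0.002],0],[0,[-0.004,0,0.002],0],[0,[-0.004,0,0.001],0],[0,[-0.003,0,0.001],0],[0,[0,0,0],0]])

```text
t: 7.52
tool_pos: [0.4159, 0.4028, 0.0394]
ee_rot: [3.137, 0.16, -0.001]
force: [-0.7, 0.2, 1.3]
finger_gap: 0.0179
```

```bash
python3 - <<'E'
from h import *
st()
a=eyes.get_image("side")
crop(a["color"],150,80,230,150,7,"pics/c7.png")
E
```

```text
t 7.53 pos [0.4159 0.4028 0.0394] yaw 5.9 F [-0.7  0.2  1.3] gap 0.0179 q [0.68 0.25 1.72 0.   1.17 2.15]
```

View pics/c7.png

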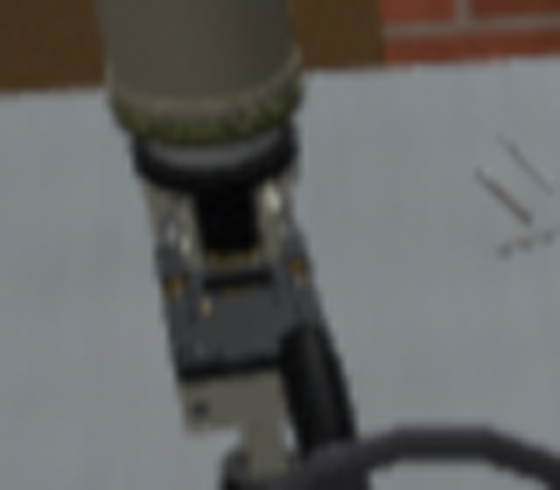

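Request:
arm_command(series=[[0.3,[0,0,0],0],[0.4,[0,0,0],0],[0.4,[0,0,0],0],[0.4,[0,0,-0.03],0],[0.4,[0,0,-0.05],0]])

```text
t: 8.2
tool_pos: [0.4151, 0.4016, 0.1183]
ee_rot: [3.134, 0.16, -0.006]
force: [0.4, -0.0, -0.0]
finger_gap: 0.037
```

```bash
python3 - <<'E'
from h import *
st()
a=eyes.get_image("side");b=eyes.get_image("top")
crop(a["color"],150,80,230,150,7,"pics/c8.png")
E
```

```text
t 8.2 pos [0.4151 0.4016 0.1183] yaw 5.8 F [ 0.4 -0.  -0. ] gap 0.037 q [ 0.68  0.16  1.67 -0.    1.32  2.15]
```

View pics/c8.png

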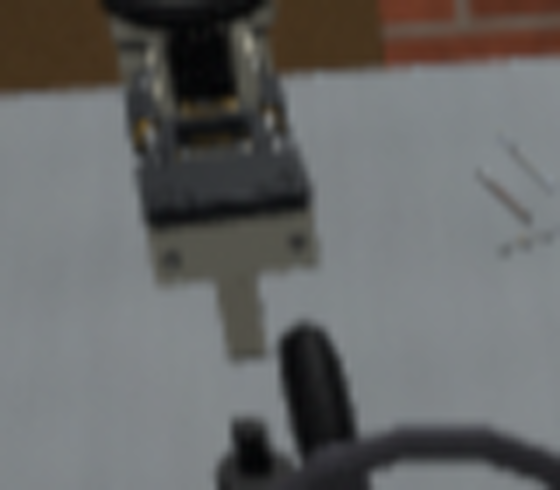

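Request:
arm_command(series=[[0.5,[0,0,-0.06],0],[0.5,[0,0,-0.06],0],[0.5,[0,0.02,-0.055],0],[0.5,[-0.002,0.06,0],0],[0.5,[-0.002,0.06,0],0]])

```text
t: 8.93
tool_pos: [0.4271, 0.2622, 0.2955]
ee_rot: [-3.137, -0.162, -0.003]
force: [0.8, -0.8, -0.7]
finger_gap: 0.0466
```

Request:
arm_command(series=[[0.5,[-0.002,0.06,0],0],[0.5,[-0.002,0.06,0],0],[0.5,[-0.002,0.06,0],0],[0.5,[-0.002,0.06,0],0],[0.5,[-0.002,0.06,0],0]])

```text
t: 9.55
tool_pos: [0.4472, -0.0382, 0.2946]
ee_rot: [3.137, 0.16, 0.001]
force: [0.9, -0.1, -0.6]
finger_gap: 0.0469
```

Request:
arm_command(series=[[0.5,[-0.002,0.06,0],0],[0.5,[-0.002,0.06,0],0],[0.5,[-0.002,0.06,0],0],[0.5,[-0.002,0.06,0],0],[0.5,[0,0,0],0]])

```text
t: 10.18
tool_pos: [0.4629, -0.2794, 0.2932]
ee_rot: [-3.137, -0.152, 0.003]
force: [-0.6, 0.3, -0.4]
finger_gap: 0.0463
```

```bash
python3 - <<'E'
from h import *
st(); need([.4597,-.2985,.158],5.9)
a=eyes.get_image("side");b=eyes.get_image("top")
import pickle; pickle.dump((a,b),open("im1.pkl","wb"))
cv2.imwrite("pics/t9.png",b["color"][:,:,::-1])
crop(a["color"],165,85,285,185,6,"pics/c9.png")
crop(b["color"],80,190,260,290,4,"pics/c10.png")
E
```

```text
t 10.18 pos [ 0.4629 -0.2794  0.2932] yaw 5.6 F [-0.6  0.3 -0.4] gap 0.0463 q [-0.64 -0.05  1.56 -0.    1.63  0.84]
yaw 5.56 shift [-0.0048  0.0188  0.1352] turn -0.34
```

View pics/c9.png

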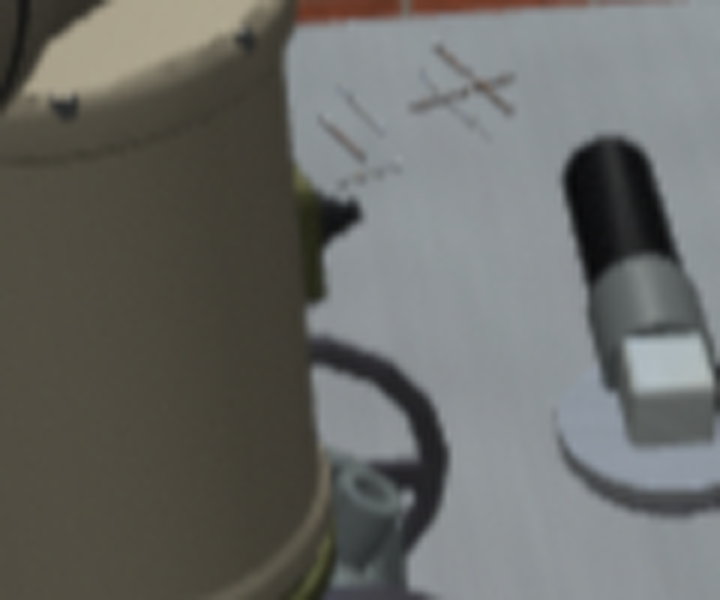

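View pics/c10.png

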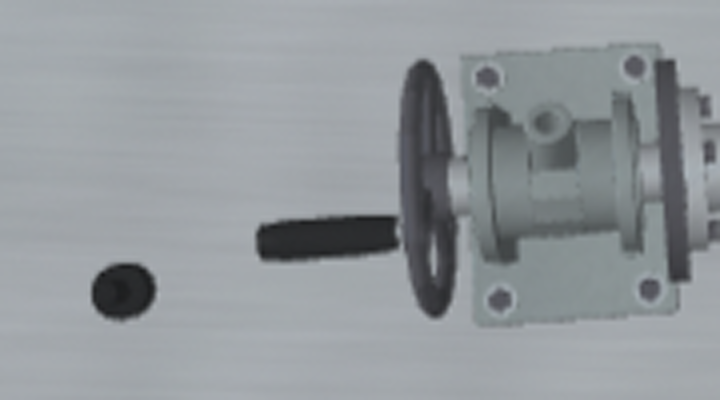

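View pics/t9.png

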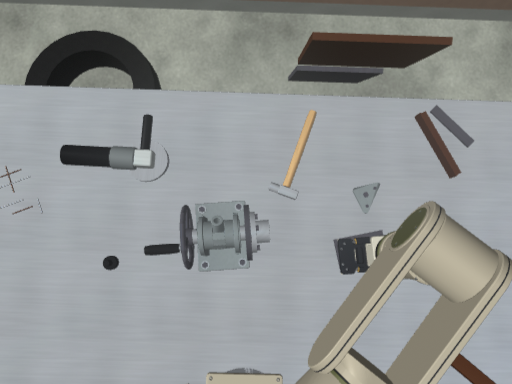

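```bash
python3 - <<'E'
from h import *
import pickle
a,b=pickle.load(open("im1.pkl","rb"))
s=((370+.5)/6-.5+165,(488+.5)/6-.5+85)
t=((548+.5)/4-.5+80,(121.5+.5)/4-.5+190)
print(s,t,tri(a,s,b,t),plane(a,*s,.186),plane(b,*t,.186))
E
```

```text
(226.25, 165.91666666666669) (216.625, 220.0) (array([0.53149517, 0.08293399, 0.18590752]), np.float64(0.002426592674629923)) [0.53027457 0.08274041 0.186     ] [0.53270513 0.08293349 0.186     ]
```

Request:
arm_command(series=[[0.5,[-0.005,0.019,0.03],0],[0.5,[0,0,0.03],0],[0.5,[0,0,0.03],0],[0.5,[0,0,0.015],0],[0.5,[0,0,0],0]])

```text
t: 10.9
tool_pos: [0.4606, -0.2939, 0.1892]
ee_rot: [-3.136, -0.162, 0.002]
force: [0.1, -0.7, 0.9]
finger_gap: 0.0468
```

```bash
python3 - <<'E'
from h import *
st(); need([.4597,-.2985,.158],5.9)
a=eyes.get_image("side");b=eyes.get_image("top")
crop(a["color"],160,250,280,370,5,"pics/d1.png")
E
```

```text
t 10.9 pos [ 0.4606 -0.2939  0.1892] yaw 5.9 F [ 0.1 -0.7  0.9] gap 0.0468 q [-0.66  0.01  1.69  0.    1.44  0.81]
yaw 5.92 shift [-0.0014  0.0046  0.0311] turn 0.02
```

View pics/d1.png

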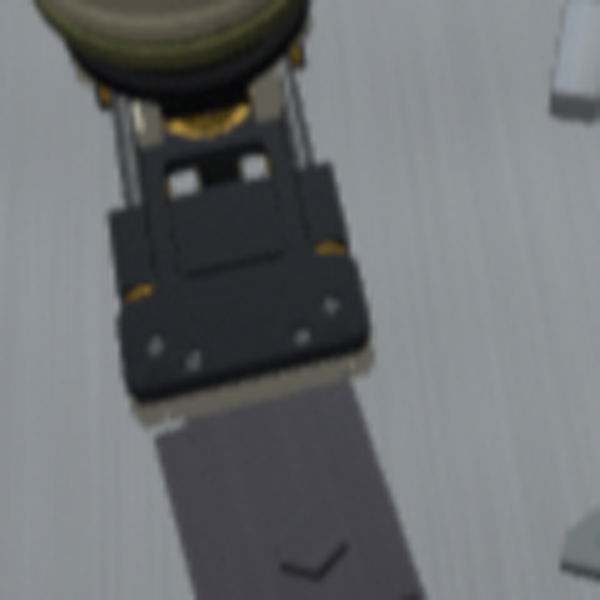

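Request:
arm_command(series=[[0.5,[-0.001,0.005,0],0],[0.5,[0,0,0.031],0],[0.5,[0,0,0],0],[0,[0,0,0],0],[0,[0,0,0],0]], squeeze=25)

```text
t: 11.62
tool_pos: [0.461, -0.3009, 0.1604]
ee_rot: [3.136, 0.16, 0.003]
force: [0.6, 0.8, 0.2]
finger_gap: 0.0311
```

Request:
arm_command(series=[[0,[0,0,0],0],[0,[0,0,0],0],[0,[0,0,0],0],[0,[0,0,-0.04],0],[0,[0,0,-0.03],0]])

```text
t: 12.25
tool_pos: [0.4601, -0.3002, 0.2296]
ee_rot: [-3.137, -0.16, 0.001]
force: [0.2, 0.3, -0.4]
finger_gap: 0.0198
```

```bash
python3 - <<'E'
from h import *
st()
E
```

```text
t 12.25 pos [ 0.4601 -0.3002  0.2296] yaw 5.8 F [ 0.2  0.3 -0.4] gap 0.0198 q [-0.67 -0.    1.63 -0.    1.51  0.8 ]
```

Request:
arm_command(series=[[0,[0,0,-0.05],0],[0,[0,0,-0.05],0],[0,[0,0,-0.05],0],[0,[0.016,-0.0533,0],0],[0,[0.016,-0.0533,0],0]])

```text
t: 12.88
tool_pos: [0.4815, -0.1904, 0.3792]
ee_rot: [3.137, 0.157, 0.001]
force: [-0.3, 0.3, -2.2]
finger_gap: 0.0197
```

Request:
arm_command(series=[[0,[0.016,-0.0533,0],0],[0,[0.016,-0.0533,0],0],[0,[0.016,-0.0533,0],0],[0,[0.016,-0.0533,0],0],[0,[0.016,-0.0533,0],0]])

```text
t: 13.5
tool_pos: [0.5338, 0.084, 0.3784]
ee_rot: [3.137, 0.16, -0.001]
force: [0.7, -0.0, -2.0]
finger_gap: 0.0192
```

Request:
arm_command(series=[[0,[0,0,0],0],[0,[0,0,0],0],[0,[0,0,0],0],[0,[0,0,0],0],[0,[0,0,0],0]])

```text
t: 14.12
tool_pos: [0.5338, 0.0815, 0.379]
ee_rot: [3.138, 0.158, 0.0]
force: [-0.9, -0.2, -1.6]
finger_gap: 0.0196
```

```bash
python3 - <<'E'
from h import *
st(); need([.5335,.0832,.345],5.9)
a=eyes.get_image("side");b=eyes.get_image("top")
import pickle; pickle.dump((a,b),open("im2.pkl","wb"))
crop(a["color"],180,80,280,200,6,"pics/e1.png")
crop(b["color"],150,160,270,260,6,"pics/e2.png")
E
```

```text
t 14.12 pos [0.5338 0.0815 0.379 ] yaw 5.8 F [-0.9 -0.2 -1.6] gap 0.0196 q [ 0.06 -0.04  1.4  -0.    1.78  1.53]
yaw 5.76 shift [-0.0002 -0.0017  0.034 ] turn -0.14
```

View pics/e1.png

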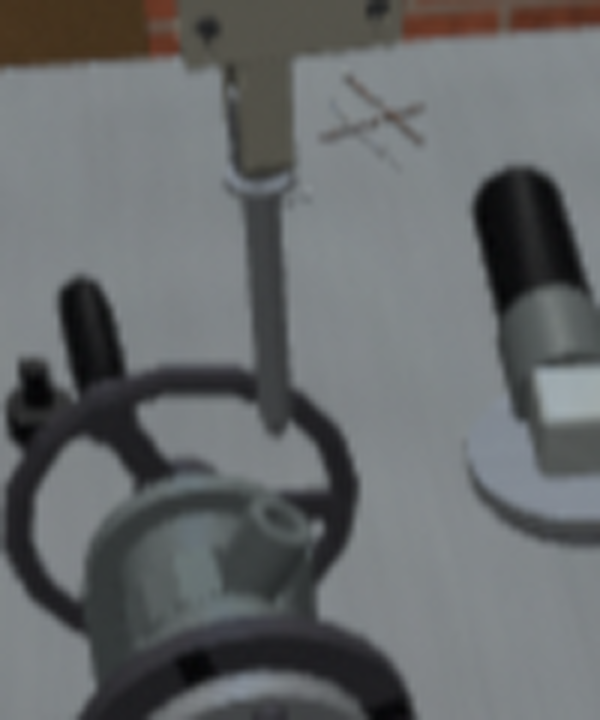

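View pics/e2.png

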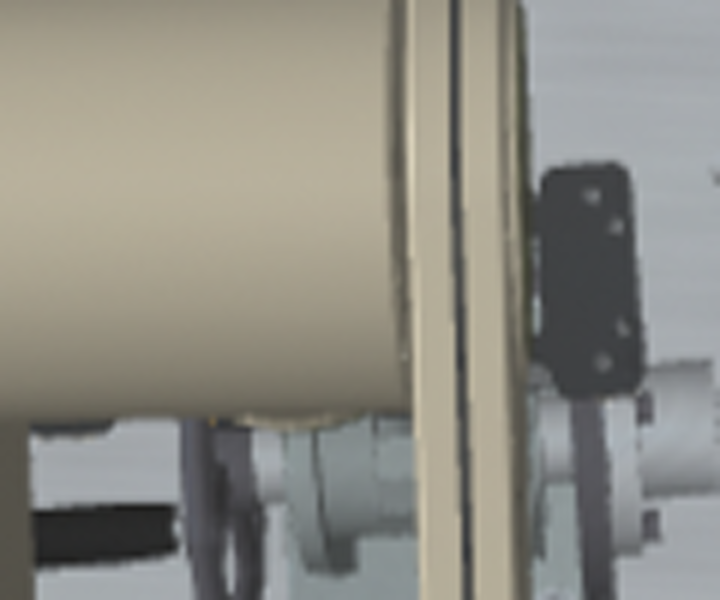

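```bash
python3 - <<'E'
from h import *
import pickle
a,b=pickle.load(open("im2.pkl","rb")); np.set_printoptions(precision=4,suppress=True)
S=lambda x,y:((x+.5)/6-.5+180,(y+.5)/6-.5+80)
U=lambda p:((p-.5+.5)) 
for P in([.5338,.0815,.2336],[.5338,.0815,.254],[.532,.083,.186]):
    q=proj(a,P); print(P,q,((q[0]-180+.5)*6-.5,(q[1]-80+.5)*6-.5))
print("tip",plane(a,*S(277,432),.2336)); print("mouth",plane(a,*S(277,517),.186))
E
```

```text
[0.5338, 0.0815, 0.2336] [226.7211 151.6531] (np.float64(282.8263227280587), np.float64(432.4187088189494))
[0.5338, 0.0815, 0.254] [226.305  145.1159] (np.float64(280.3298369684353), np.float64(393.195370831784))
[0.532, 0.083, 0.186] [226.8992 165.7915] (np.float64(283.89546806204356), np.float64(517.2488397788411))
tip [0.5314 0.0821 0.2336]
mouth [0.529  0.0836 0.186 ]
```

Request:
arm_command(series=[[0,[0,-0.0015,0.03],0],[0,[0,0,0.014],0],[0,[0,0,0],0],[0,[0,0,0],0],[0,[0,0,0],0]], squeeze=12)

```text
t: 14.85
tool_pos: [0.5341, 0.0838, 0.3361]
ee_rot: [-3.137, -0.16, -0.003]
force: [-0.3, 0.4, -1.3]
finger_gap: 0.0198
```

```bash
python3 - <<'E'
from h import *
st()
a=eyes.get_image("side");b=eyes.get_image("top")
import pickle; pickle.dump((a,b),open("im3.pkl","wb"))
crop(a["color"],195,120,255,190,10,"pics/e3.png")
E
```

```text
t 14.85 pos [0.5341 0.0838 0.3361] yaw 5.8 F [-0.3  0.4 -1.3] gap 0.0198 q [ 0.06 -0.05  1.49  0.    1.7   1.53]
```

View pics/e3.png

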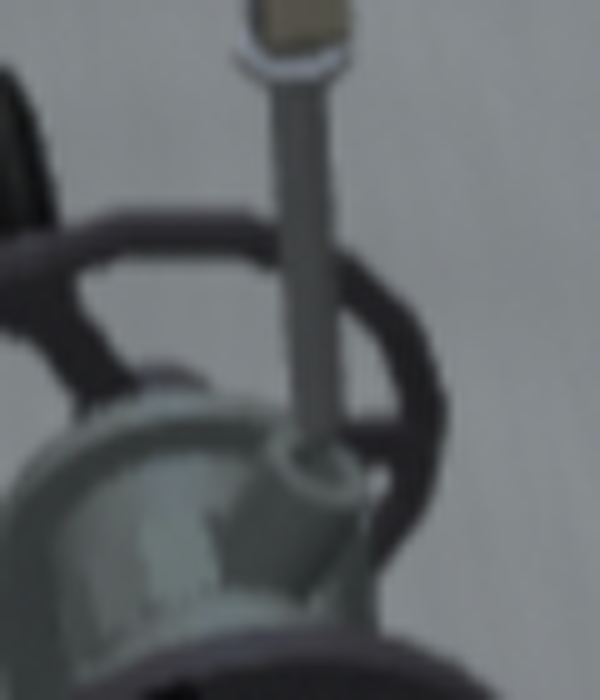

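Request:
arm_command(series=[[0,[0,0,0.003],0],[0,[0,0,0.003],0],[0,[0,0,0.003],0],[0,[0,0,0],0],[0,[0,0,0],0]])

```text
t: 15.58
tool_pos: [0.5336, 0.0838, 0.3258]
ee_rot: [3.138, 0.16, -0.0]
force: [0.7, -0.5, -1.6]
finger_gap: 0.0193
```

```bash
python3 - <<'E'
from h import *
st()
a=eyes.get_image("side");b=eyes.get_image("top")
crop(a["color"],195,120,255,190,10,"pics/e4.png")
E
```

```text
t 15.57 pos [0.5336 0.0838 0.3258] yaw 5.8 F [ 0.7 -0.5 -1.6] gap 0.0193 q [ 0.06 -0.05  1.51 -0.    1.69  1.53]
```

View pics/e4.png

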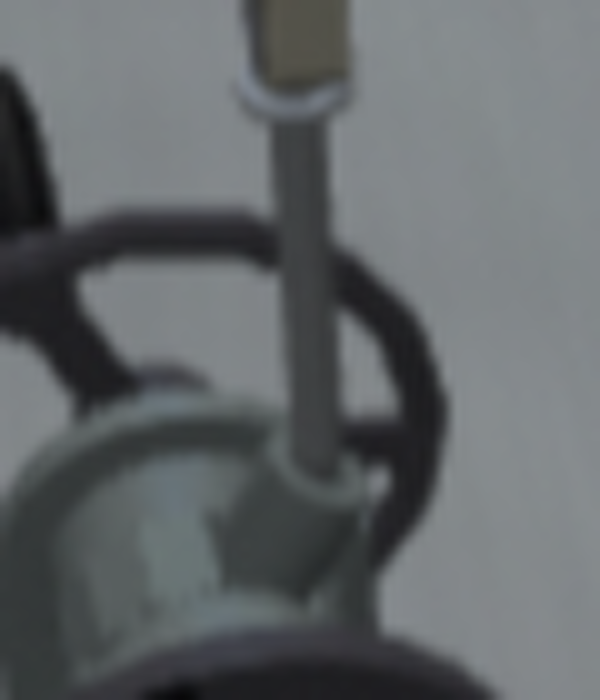

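Request:
arm_command(series=[[0,[0.0068,0,0.0008],0],[0,[0.0068,0,0.001],0],[0,[0.0067,0,0.0015],0],[0,[0.0067,0,0.0018],0],[0,[0,0,0],0]], squeeze=8)

```text
t: 16.3
tool_pos: [0.5608, 0.0866, 0.3201]
ee_rot: [-3.137, -0.16, 0.001]
force: [-0.2, -0.5, -1.4]
finger_gap: 0.0195
```

```bash
python3 - <<'E'
from h import *
st()
a=eyes.get_image("side");b=eyes.get_image("top")
crop(a["color"],195,100,275,190,7,"pics/e5.png")
E
```

```text
t 16.3 pos [0.5608 0.0866 0.3201] yaw 5.8 F [-0.2 -0.5 -1.4] gap 0.0195 q [0.06 0.02 1.44 0.   1.68 1.53]
```

View pics/e5.png

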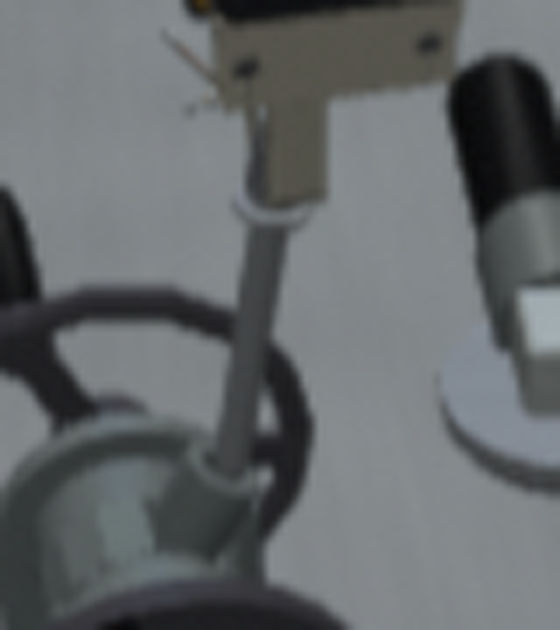

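Pin is tilting about its tip in the mouth as planned, but the knob looks slightly offset to the jaws' robot side. Continue.

Request:
arm_command(series=[[0,[0.0066,0,0.0023],0],[0,[0.0066,0,0.0026],0],[0,[0.0064,0,0.003],0],[0,[0.0063,0,0.0033],0],[0,[0,0,0],0]])

```text
t: 17.02
tool_pos: [0.5865, 0.0891, 0.3089]
ee_rot: [3.137, 0.16, -0.001]
force: [-0.6, -0.7, -1.0]
finger_gap: 0.0197
```

```bash
python3 - <<'E'
from h import *
st()
a=eyes.get_image("side");b=eyes.get_image("top")
crop(a["color"],195,100,275,190,7,"pics/e6.png")
E
```

```text
t 17.02 pos [0.5865 0.0891 0.3089] yaw 5.8 F [-0.6 -0.7 -1. ] gap 0.0197 q [ 0.06  0.09  1.39 -0.    1.66  1.53]
```

View pics/e6.png

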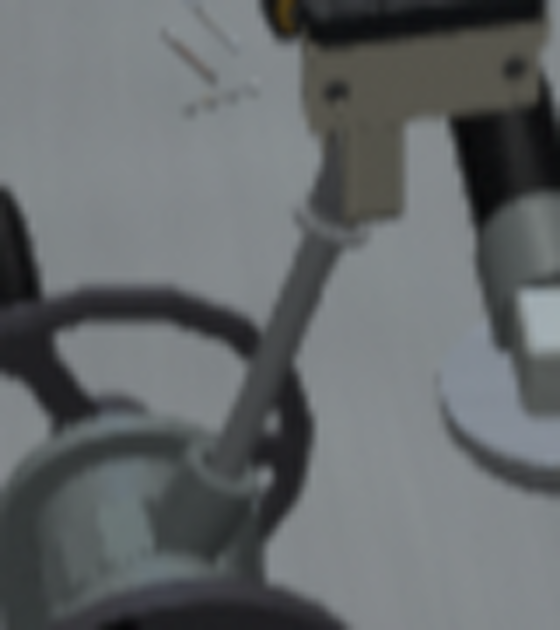

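Request:
arm_command(series=[[0,[0.006,0,0.0038],0],[0,[0.006,0,0.0041],0],[0,[-0.002,0,0.0035],0],[0,[-0.003,0,0.0052],0],[0,[0,0,0],0]])

```text
t: 17.75
tool_pos: [0.5926, 0.0899, 0.2921]
ee_rot: [-3.137, -0.16, 0.002]
force: [1.0, 0.3, -2.6]
finger_gap: 0.0196
```

```bash
python3 - <<'E'
from h import *
st()
a=eyes.get_image("side");b=eyes.get_image("top")
crop(a["color"],195,100,275,190,7,"pics/e7.png")
E
```

```text
t 17.75 pos [0.5926 0.0899 0.2921] yaw 5.8 F [ 1.   0.3 -2.6] gap 0.0196 q [0.06 0.11 1.4  0.   1.63 1.53]
```

View pics/e7.png

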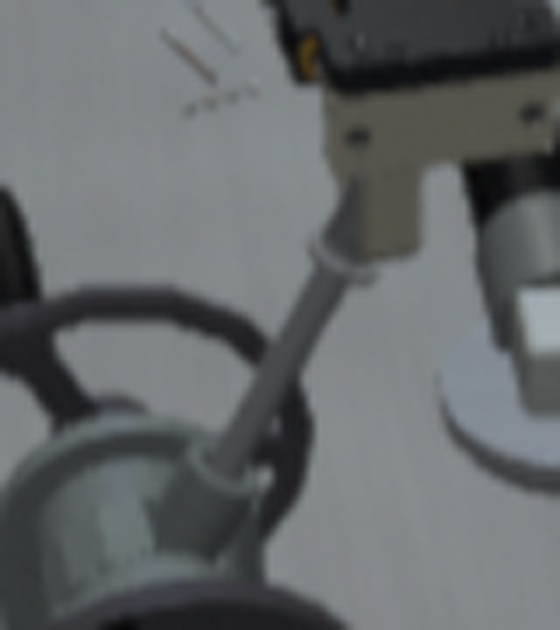

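Request:
arm_command(series=[[0,[-0.002,0,0.0045],0],[0,[-0.0025,0,0.0045],0],[0,[-0.0025,0,0.0043],0],[0,[-0.0025,0,0.0043],0],[0,[-0.0025,0,0.0043],0]])

```text
t: 18.48
tool_pos: [0.5811, 0.0886, 0.2707]
ee_rot: [3.137, 0.16, -0.0]
force: [0.7, -0.1, -1.2]
finger_gap: 0.0193
```

```bash
python3 - <<'E'
from h import *
st()
a=eyes.get_image("side");b=eyes.get_image("top")
crop(a["color"],195,100,275,190,7,"pics/e8.png")
E
```

```text
t 18.48 pos [0.5811 0.0886 0.2707] yaw 5.8 F [ 0.7 -0.1 -1.2] gap 0.0193 q [ 0.06  0.08  1.47 -0.    1.59  1.53]
```

View pics/e8.png

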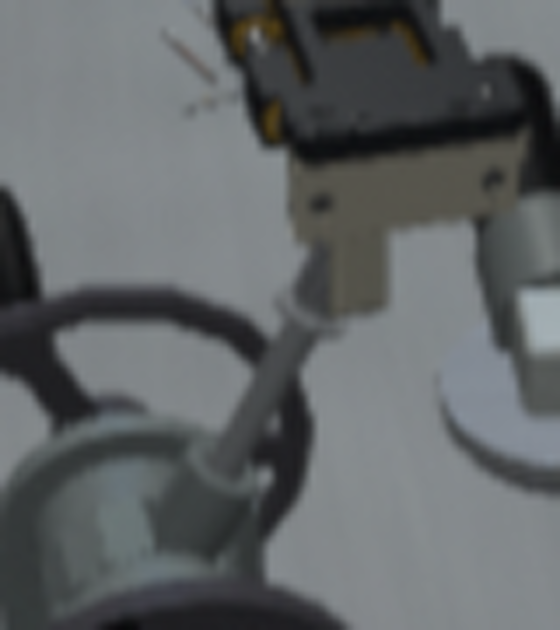

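Request:
arm_command(series=[[0.4,[0,0,0],0],[0.4,[0,0,0],0],[0.4,[0,0,0],0],[0.4,[0,0,-0.03],0],[0.4,[0,0,-0.04],0]])

```text
t: 19.2
tool_pos: [0.5807, 0.0886, 0.3406]
ee_rot: [-3.137, -0.16, 0.004]
force: [0.2, 0.1, 0.8]
finger_gap: 0.0369
```

```bash
python3 - <<'E'
from h import *
st()
a=eyes.get_image("side");b=eyes.get_image("top")
crop(a["color"],195,100,275,190,7,"pics/e9.png")
E
```

```text
t 19.2 pos [0.5807 0.0886 0.3406] yaw 5.8 F [0.2 0.1 0.8] gap 0.0369 q [0.06 0.08 1.35 0.   1.72 1.53]
```

View pics/e9.png

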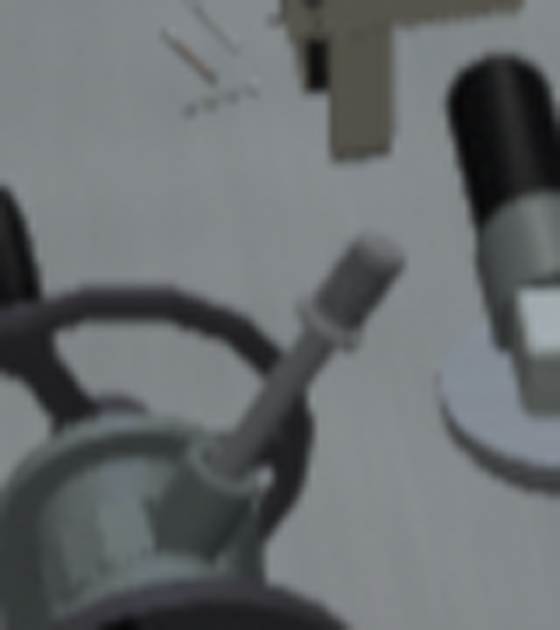

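Request:
arm_command(series=[[0.6,[-0.037,-0.046,0],0],[0.6,[-0.037,-0.046,0],0],[0.6,[-0.037,-0.047,0],-10],[0.6,[0,0,0],-10],[0.6,[0,0,0],-10]])

```text
t: 19.92
tool_pos: [0.4561, 0.2165, 0.3409]
ee_rot: [2.985, 0.978, 0.001]
force: [0.9, -0.3, 0.3]
finger_gap: 0.0559
```

Request:
arm_command(series=[[0.6,[0,0,0],-10],[0.6,[0,0,0],-10],[0.6,[0,0,0],-10],[0.6,[0,0,0],-10],[0.6,[0,0,0],-10]])

```text
t: 20.55
tool_pos: [0.4567, 0.2156, 0.3406]
ee_rot: [-2.294, -2.146, 0.0]
force: [0.2, 0.9, -0.5]
finger_gap: 0.0559
```

Request:
arm_command(series=[[0.6,[0,0,0],-10],[0.6,[0,0,0.04],0],[0.6,[0,0,0],0],[0.6,[0,0,0],0],[0.6,[0,0,0],0]])

```text
t: 21.18
tool_pos: [0.4574, 0.2159, 0.3028]
ee_rot: [2.105, 2.331, 0.003]
force: [-0.2, -0.7, -0.0]
finger_gap: 0.056
```

```bash
python3 - <<'E'
from h import *
st(); need([.4562,.216,.187],95.9)
a=eyes.get_image("side");b=eyes.get_image("top")
print(proj(a,[.5857,.0886,.2795]),(380/7+195,243/7+100))
crop(a["color"],165,60,285,190,6,"pics/f1.png")
crop(b["color"],130,180,250,280,5,"pics/f2.png")
import pickle; pickle.dump((a,b),open("im4.pkl","wb"))
E
```

```text
t 21.18 pos [0.4574 0.2159 0.3028] yaw 95.8 F [-0.2 -0.7 -0. ] gap 0.056 q [ 0.34 -0.15  1.64  0.    1.65  0.24]
yaw 95.83 shift [ 0.0002 -0.0014  0.1158] turn -0.07
[246.62185777 133.16232542] (249.28571428571428, 134.71428571428572)
```

View pics/f1.png

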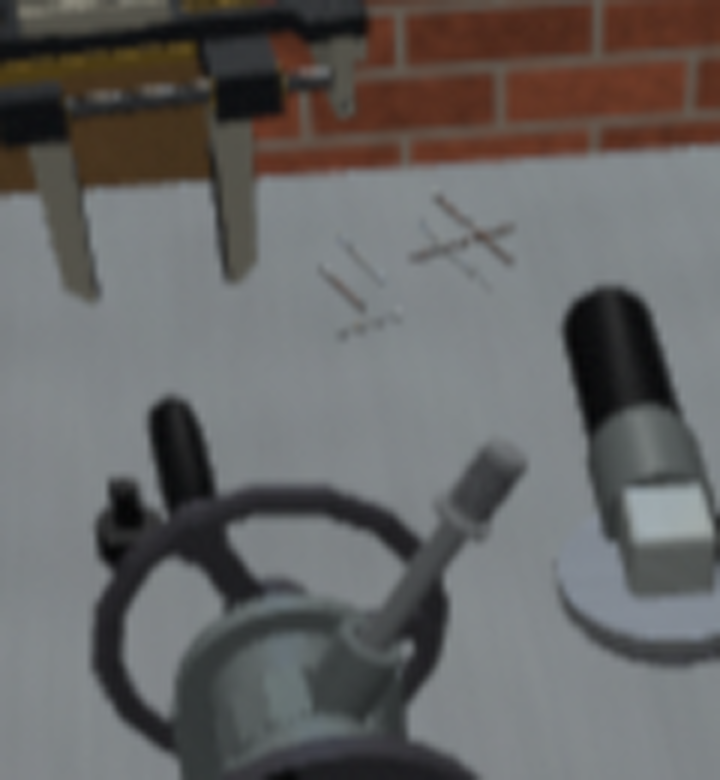

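View pics/f2.png

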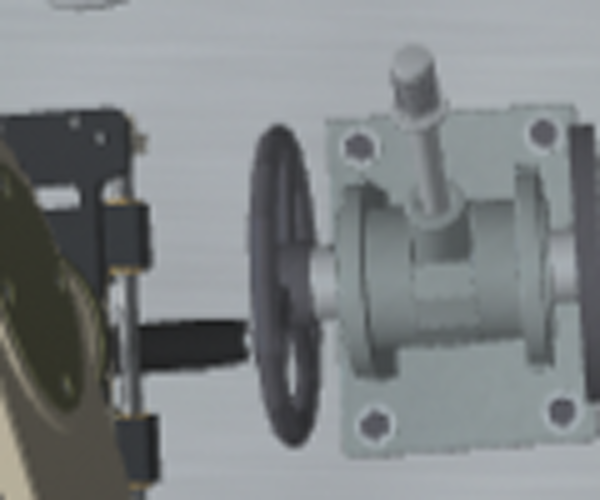

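Request:
arm_command(series=[[0.6,[0,-0.001,0.04],0],[0.6,[0,0,0.04],0],[0.6,[0,0,0.036],0],[0.6,[0,0,0],0],[0.45,[0,0,0],0]])

```text
t: 21.9
tool_pos: [0.4566, 0.2159, 0.187]
ee_rot: [2.105, 2.331, 0.003]
force: [0.1, 0.3, -0.1]
finger_gap: 0.0498
```

```bash
python3 - <<'E'
from h import *
import pickle
a,b=pickle.load(open("im4.pkl","rb"))
S=lambda x,y:((x+.5)/6-.5+165,(y+.5)/6-.5+60)
T=lambda x,y:((x+.5)/5-.5+130,(y+.5)/5-.5+180)
print("pin top",tri(a,S(505,452),b,T(414,62)))
st()
a=eyes.get_image("side");b=eyes.get_image("top")
crop(a["color"],165,60,285,190,6,"pics/f3.png")
E
```

```text
pin top (array([0.59213771, 0.08866144, 0.2738324 ]), np.float64(0.0023949327485431686))
t 21.9 pos [0.4566 0.2159 0.187 ] yaw 95.8 F [ 0.1  0.3 -0.1] gap 0.0498 q [ 0.34 -0.1   1.81  0.    1.44  0.24]
```

View pics/f3.png

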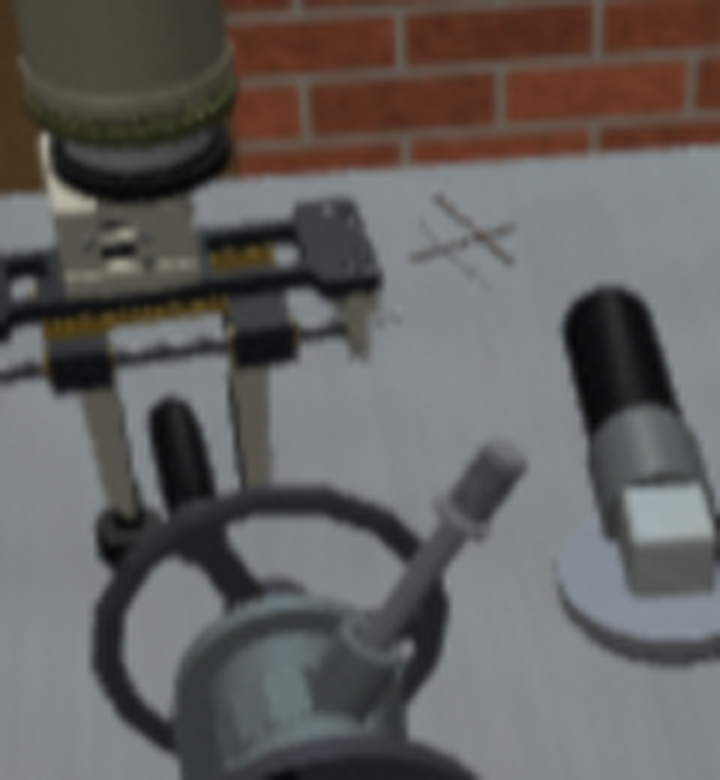

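Request:
arm_command(series=[[0.34,[0,0,0],0],[0.34,[0,0,0],0],[0.34,[0,0.0066,-0.0022],0],[0.34,[0,0.0061,-0.0015],0],[0.34,[0,0.0062,-0.0009],0]])

```text
t: 22.62
tool_pos: [0.4749, 0.2175, 0.1896]
ee_rot: [-2.105, -2.331, 0.001]
force: [-4.1, 0.8, 1.1]
finger_gap: 0.0314
```

Request:
arm_command(series=[[0.34,[0,0.0031,-0.0002],0],[0.34,[0,0.0031,-0.0002],0],[0.34,[0,0.0031,0.0001],0],[0.34,[0,0.0032,0.0001],0],[0.34,[0,0,0],0]])

```text
t: 23.25
tool_pos: [0.4876, 0.2187, 0.1899]
ee_rot: [2.105, 2.331, 0.001]
force: [-0.0, -0.2, 0.1]
finger_gap: 0.0315
```

```bash
python3 - <<'E'
from h import *
st()
a=eyes.get_image("side");b=eyes.get_image("top")
crop(a["color"],165,60,285,190,6,"pics/f4.png")
E
```

```text
t 23.25 pos [0.4876 0.2187 0.1899] yaw 95.8 F [-0.  -0.2  0.1] gap 0.0315 q [ 0.33 -0.02  1.73 -0.    1.44  0.22]
```

View pics/f4.png

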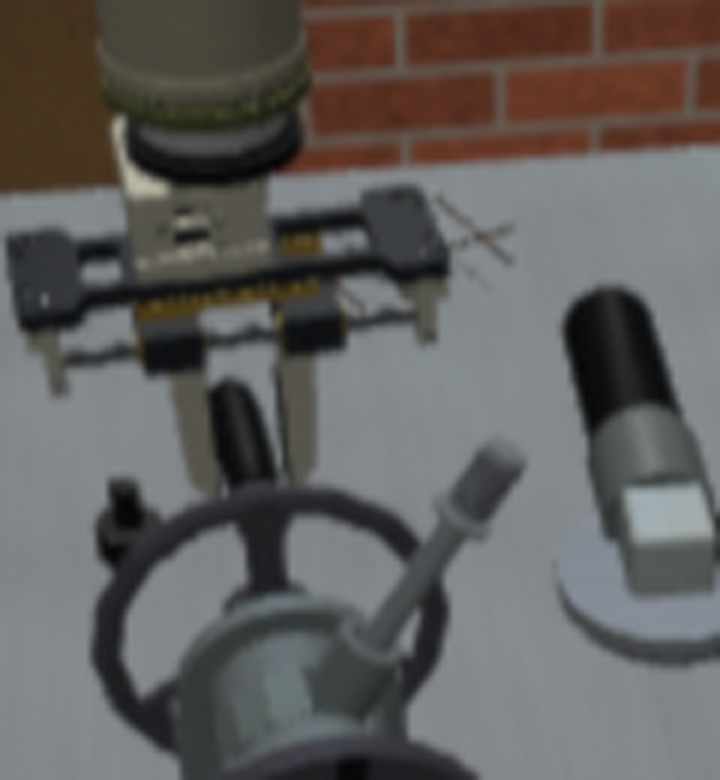

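Request:
arm_command(series=[[0.34,[0,0.0032,0.0003],0],[0.34,[0,0.0031,0.0004],0],[0.34,[0,0.0031,0.0005],0],[0.34,[0,0.003,0.0007],0],[0.34,[0,0,0],0]])

```text
t: 23.98
tool_pos: [0.4998, 0.22, 0.1879]
ee_rot: [2.105, 2.331, 0.001]
force: [-0.3, 0.4, -0.0]
finger_gap: 0.0315
```

```bash
cat > look.py <<'E'
from h import *
import sys
st()
a=eyes.get_image("side")
crop(a["color"],185,80,265,180,5,sys.argv[1])
E
python3 look.py pics/g1.png
```

```text
t 23.98 pos [0.4998 0.22   0.1879] yaw 95.8 F [-0.3  0.4 -0. ] gap 0.0315 q [ 0.32  0.01  1.7  -0.    1.43  0.22]
```

View pics/g1.png

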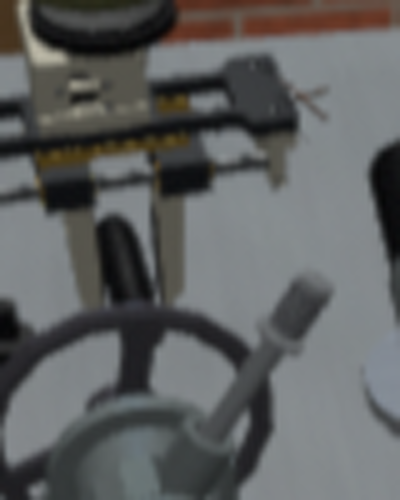

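Request:
arm_command(series=[[0.34,[0,0.003,0.0008],0],[0.34,[0,0.003,0.001],0],[0.34,[0,0.003,0.0011],0],[0.34,[0,0.0029,0.0012],0],[0.34,[0,0,0],0]])

```text
t: 24.65
tool_pos: [0.5115, 0.2212, 0.1837]
ee_rot: [2.105, 2.331, 0.0]
force: [-1.2, 0.1, -0.5]
finger_gap: 0.0316
```

```bash
python3 look.py pics/g2.png
```

```text
t 24.65 pos [0.5115 0.2212 0.1837] yaw 95.8 F [-1.2  0.1 -0.5] gap 0.0316 q [ 0.32  0.04  1.67 -0.    1.43  0.21]
```

View pics/g2.png

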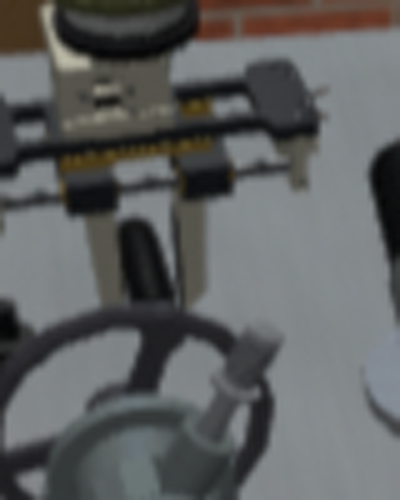

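Request:
arm_command(series=[[0.34,[0,0.0029,0.0013],0],[0.34,[0,0,0],0],[0.34,[0,0.0015,0.0007],0],[0.34,[0,0,0],0],[0.34,[0,0,0],0]])

```text
t: 25.32
tool_pos: [0.5155, 0.2217, 0.1818]
ee_rot: [2.105, 2.332, -0.0]
force: [0.2, -0.1, -0.5]
finger_gap: 0.0318
```

```bash
python3 look.py pics/g3.png
```

```text
t 25.32 pos [0.5155 0.2217 0.1818] yaw 95.8 F [ 0.2 -0.1 -0.5] gap 0.0318 q [ 0.31  0.05  1.66 -0.    1.42  0.21]
```

View pics/g3.png

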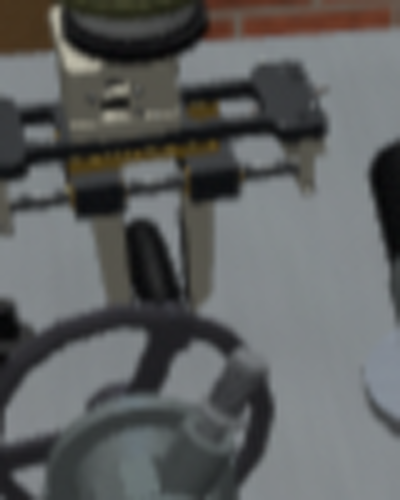

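Request:
arm_command(series=[[0.34,[0,0.0024,0.0011],0],[0.34,[0,0,0],0],[0.45,[0,0,0],0],[0.45,[0,0,-0.04],0],[0.3,[0,0,-0.05],0]])

```text
t: 26.0
tool_pos: [0.517, 0.2216, 0.2703]
ee_rot: [-2.104, -2.33, 0.004]
force: [0.5, 0.4, 0.2]
finger_gap: 0.0358
```

Request:
arm_command(series=[[0,[0,0,-0.03],0],[0,[0,0,0],0],[0,[0,0,0],0],[0,[0,0,0],0],[0,[0,0,0],0]], squeeze=20)

```text
t: 26.62
tool_pos: [0.5174, 0.2217, 0.2993]
ee_rot: [-2.105, -2.331, 0.003]
force: [-0.2, -0.2, 0.4]
finger_gap: 0.0005
```

```bash
python3 - <<'E'
from h import *
st(); need([.552,.085,.26])
a=eyes.get_image("side");b=eyes.get_image("top")
import pickle; pickle.dump((a,b),open("im5.pkl","wb"))
crop(a["color"],185,100,265,180,7,"pics/g4.png")
crop(b["color"],140,180,270,280,5,"pics/g5.png")
E
```

```text
t 26.62 pos [0.5174 0.2217 0.2993] yaw 95.8 F [-0.2 -0.2  0.4] gap 0.0005 q [0.31 0.01 1.49 0.   1.64 0.21]
yaw 95.84 shift [-0.1395  0.0206  0.0393] turn None
```

View pics/g4.png

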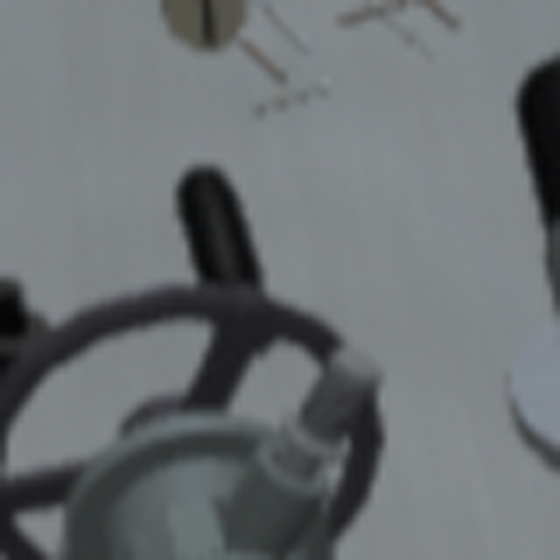

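View pics/g5.png

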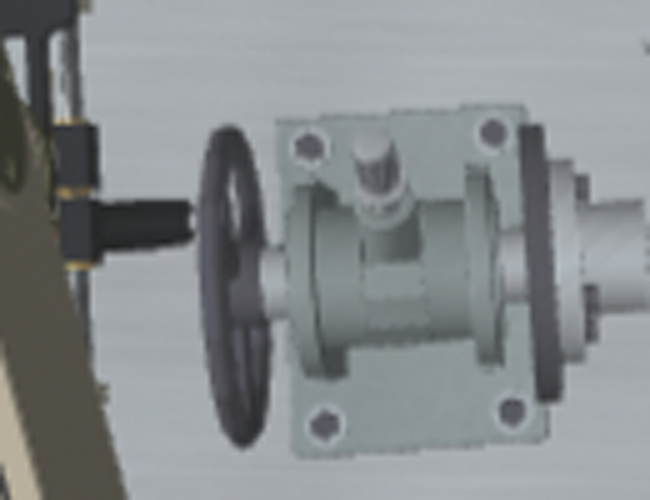

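```bash
python3 - <<'E'
from h import *
import pickle
a,b=pickle.load(open("im5.pkl","rb"))
S=lambda x,y:((x+.5)/7-.5+185,(y+.5)/7-.5+100)
T=lambda x,y:((x+.5)/5-.5+140,(y+.5)/5-.5+180)
P,e=tri(a,S(356,364),b,T(374,147)); print(P,e)
m=np.array([.532,.083,.186]); zb=np.array([.5*.9947,.5*.1028,.866]); d=P-m; print(d@zb, d-zb*(d@zb))
E
```

```text
[0.55665048 0.08620197 0.22775501] 0.0010151049858718932
0.048584334263569125 [ 0.00048706  0.00070473 -0.00031902]
```

Request:
arm_command(series=[[0,[-0.05,0.01,0],0],[0,[-0.05,0.01,0],0],[0,[-0.0395,0.001,0],0],[0,[0,0,0.02],0],[0,[0,0,0.012],0]])

```text
t: 27.35
tool_pos: [0.5524, 0.0855, 0.2668]
ee_rot: [-2.105, -2.33, 0.002]
force: [-0.7, 0.2, -0.5]
finger_gap: 0.0004
```

```bash
python3 look.py pics/g6.png
```

```text
t 27.35 pos [0.5524 0.0855 0.2668] yaw 95.8 F [-0.7  0.2 -0.5] gap 0.0004 q [ 0.06  0.01  1.55  0.    1.58 -0.04]
```

View pics/g6.png

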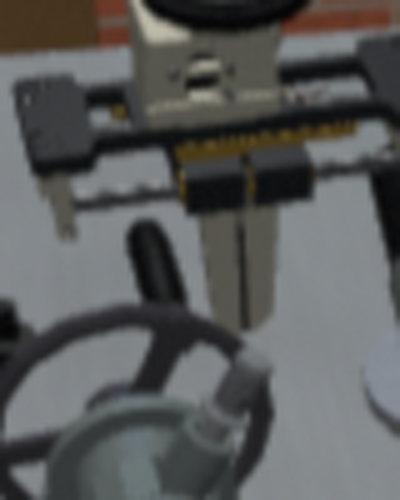

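Request:
arm_command(series=[[0,[0,0,0.014],0],[0,[0,-0.0015,0.0026],0],[0,[0,-0.0015,0.0026],0],[0,[0,-0.001,0.0017],0],[0,[0,-0.001,0.0017],0]])

```text
t: 28.02
tool_pos: [0.5487, 0.0849, 0.2471]
ee_rot: [2.104, 2.331, 0.003]
force: [2.4, -0.1, 4.8]
finger_gap: 0.0005
```

```bash
python3 look.py pics/g7.png
```

```text
t 28.02 pos [0.5487 0.0849 0.2471] yaw 95.8 F [ 2.4 -0.1  4.8] gap 0.0005 q [ 0.06  0.    1.6   0.    1.54 -0.04]
```

View pics/g7.png

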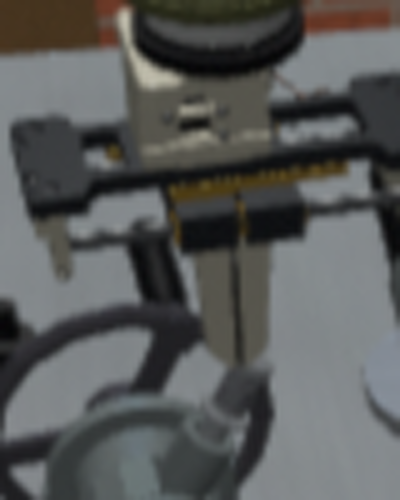

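Request:
arm_command(series=[[0,[0,-0.0008,0.0014],0],[0,[0,-0.001,0.0017],0],[0,[0,-0.001,0.0017],0],[0,[0,-0.001,0.0017],0],[0,[0,-0.001,0.0017],0]])

```text
t: 28.7
tool_pos: [0.5441, 0.0843, 0.239]
ee_rot: [2.104, 2.33, 0.003]
force: [2.6, -0.1, 5.1]
finger_gap: 0.0002
```

```bash
python3 look.py pics/g8.png
```

```text
t 28.7 pos [0.5441 0.0843 0.239 ] yaw 95.8 F [ 2.6 -0.1  5.1] gap 0.0002 q [ 0.06 -0.01  1.62  0.    1.53 -0.04]
```

View pics/g8.png

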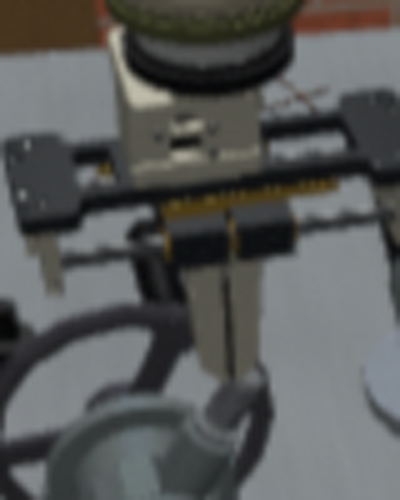

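Moving with ~5 N. Keep pushing until the force rises sharply.

Request:
arm_command(series=[[0,[0,-0.001,0.0017],0],[0,[0,-0.001,0.0017],0],[0,[0,-0.0005,0.0009],0],[0,[0,0,0],0],[0,[0,0,0],0]])

```text
t: 29.38
tool_pos: [0.5425, 0.0841, 0.2361]
ee_rot: [2.103, 2.329, 0.006]
force: [3.5, 0.2, 12.6]
finger_gap: 0.0009
```

```bash
python3 look.py pics/g9.png
```

```text
t 29.38 pos [0.5425 0.0841 0.2361] yaw 95.8 F [ 3.5  0.2 12.6] gap 0.0009 q [ 0.06 -0.01  1.63 -0.    1.52 -0.04]
```

View pics/g9.png

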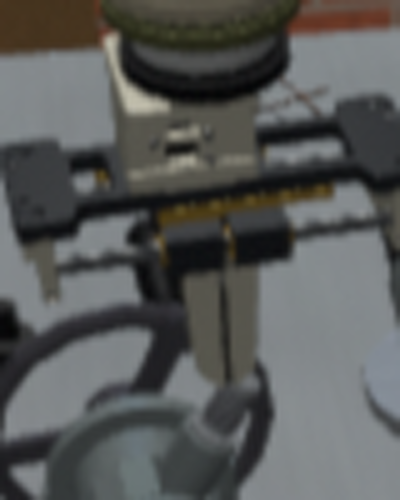

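Request:
arm_command(series=[[0,[0,-0.0005,0.0009],0],[0,[0,-0.0005,0.0009],0],[0,[0,-0.0005,0.0009],0],[0,[0,0,0],0],[0,[0,0,0],0]])

```text
t: 30.05
tool_pos: [0.5426, 0.084, 0.2357]
ee_rot: [2.101, 2.326, 0.011]
force: [6.1, 0.0, 20.6]
finger_gap: 0.0005
```

```bash
python3 look.py pics/g10.png
```

```text
t 30.05 pos [0.5426 0.084  0.2357] yaw 95.8 F [ 6.1  0.  20.6] gap 0.0005 q [ 0.06 -0.02  1.64 -0.    1.51 -0.04]
```

View pics/g10.png

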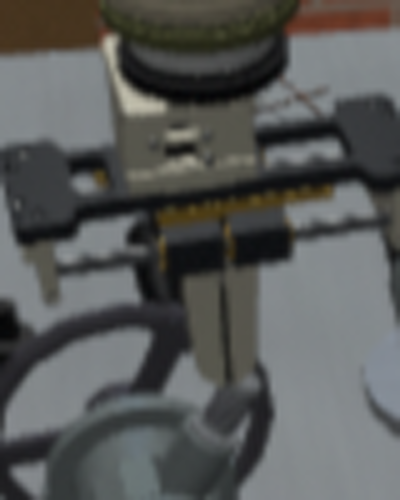

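Request:
arm_command(series=[[0,[0,0,-0.03],0],[0,[0,0,-0.06],0],[0,[-0.05,-0.03,0],0],[0,[-0.06,-0.01,0],0],[0,[0,0,0],0]])

```text
t: 30.72
tool_pos: [0.5094, -0.033, 0.3199]
ee_rot: [-2.11, -2.325, 0.004]
force: [0.7, 0.3, 0.7]
finger_gap: 0.0006
```

```bash
python3 - <<'E'
from h import *
st()
a=eyes.get_image("side");b=eyes.get_image("top")
import pickle; pickle.dump((a,b),open("im6.pkl","wb"))
crop(a["color"],185,100,265,180,7,"pics/k1.png")
crop(b["color"],140,180,270,280,5,"pics/k2.png")
E
```

```text
t 30.73 pos [ 0.5094 -0.033   0.3199] yaw 95.5 F [0.7 0.3 0.7] gap 0.0006 q [-0.16 -0.13  1.59 -0.    1.68 -0.26]
```

View pics/k1.png

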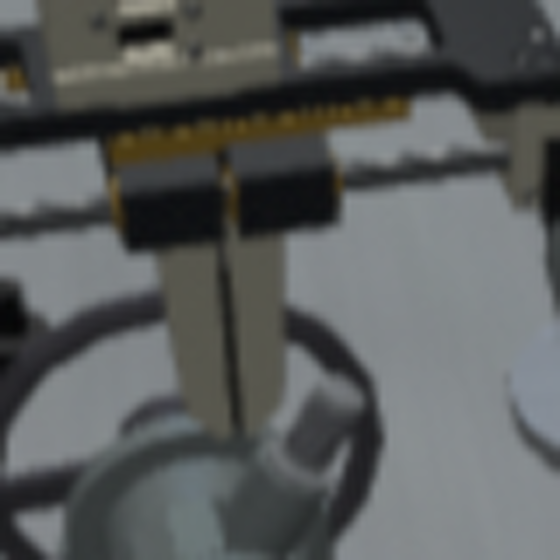

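View pics/k2.png

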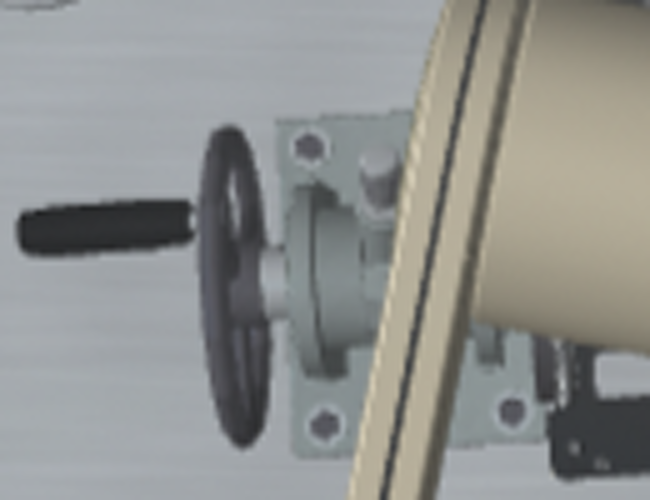

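Request:
arm_command(series=[[0,[-0.06,-0.01,0],0],[0,[-0.06,-0.01,0],0],[0,[-0.06,0,0],0],[0,[-0.03,0,0],0],[0,[0,0,0],0]])

```text
t: 31.45
tool_pos: [0.5123, -0.2408, 0.3195]
ee_rot: [-2.105, -2.329, 0.001]
force: [0.1, 0.0, -0.5]
finger_gap: 0.0004
```

```bash
python3 - <<'E'
from h import *
st()
a=eyes.get_image("side");b=eyes.get_image("top")
import pickle; pickle.dump((a,b),open("im7.pkl","wb"))
crop(a["color"],195,130,255,190,10,"pics/k3.png")
crop(b["color"],190,200,250,250,10,"pics/k4.png")
cv2.imwrite("pics/k5.png",b["color"][:,:,::-1])
E
```

```text
t 31.45 pos [ 0.5123 -0.2408  0.3195] yaw 95.8 F [ 0.1  0.  -0.5] gap 0.0004 q [-0.53  0.02  1.45  0.    1.68 -0.63]
```

View pics/k3.png

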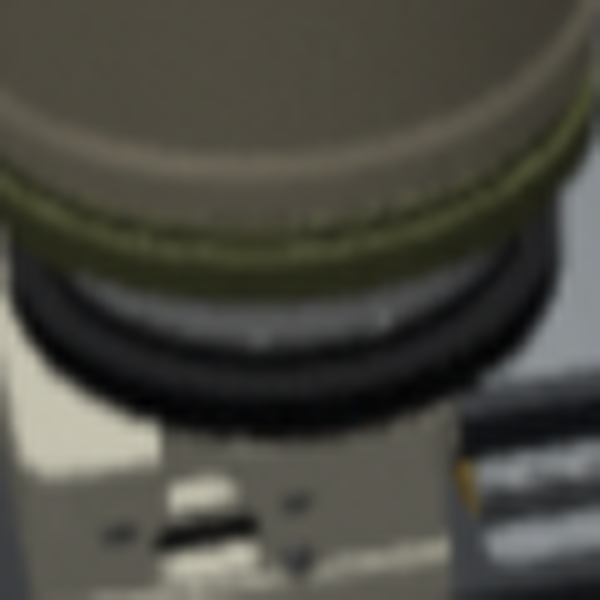

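View pics/k4.png

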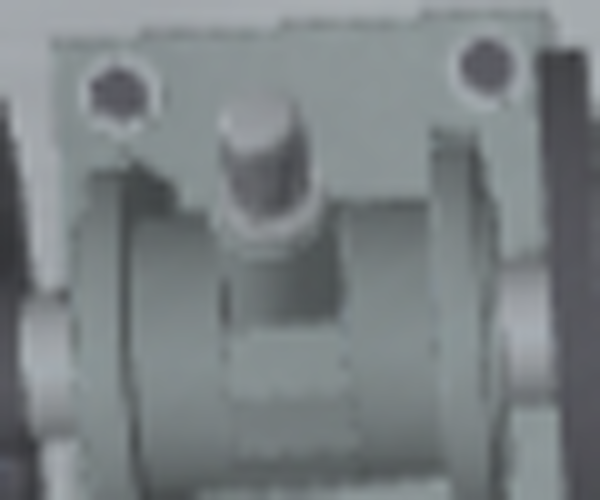

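View pics/k5.png

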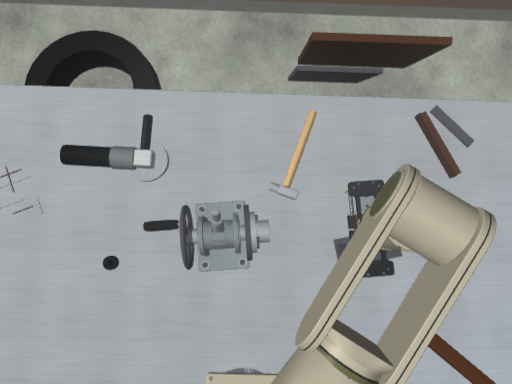

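```bash
python3 - <<'E'
from h import *
import pickle
a,_=pickle.load(open("im6.pkl","rb"));_,b=pickle.load(open("im7.pkl","rb"))
S=lambda x,y:((x+.5)/7-.5+185,(y+.5)/7-.5+100)
T=lambda x,y:((x+.5)/10-.5+190,(y+.5)/10-.5+200)
m=np.array([.5322,.0832,.186]); zb=np.array([.5*.9947,.5*.1028,.866])
for s in((338,392),(340,390)):
    P,e=tri(a,S(*s),b,T(257,122)); d=P-m; print(P,e,d@zb, d-zb*(d@zb))
E
```

```text
[0.55014774 0.08474833 0.21680117] 0.0022968184960085896 0.035679707995345956 [ 2.02433120e-04 -2.85608926e-04 -9.74521963e-05]
[0.55049483 0.08467377 0.21767684] 0.0014673979126117542 0.03660682549209149 [ 8.84261282e-05 -4.07821826e-04 -2.46752254e-05]
```

Request:
arm_command(series=[[0,[-0.04,-0.045,0],0],[0,[-0.04,-0.045,0],0],[0,[-0.04,-0.045,0],0],[0,[-0.02,-0.03,0],0],[0,[0,0,0],0]])

```text
t: 32.17
tool_pos: [0.3616, -0.3965, 0.321]
ee_rot: [-2.107, -2.33, -0.0]
force: [0.2, 0.2, 0.4]
finger_gap: 0.0004
```

```bash
python3 - <<'E'
from h import *
st()
a=eyes.get_image("side");b=eyes.get_image("top")
import pickle; pickle.dump((a,b),open("im8.pkl","wb"))
crop(a["color"],165,90,275,190,7,"pics/k6.png")
crop(b["color"],90,190,250,280,5,"pics/k7.png")
E
```

```text
t 32.17 pos [ 0.3616 -0.3965  0.321 ] yaw 95.8 F [0.2 0.2 0.4] gap 0.0004 q [-0.93 -0.06  1.52  0.    1.68 -1.03]
```

View pics/k6.png

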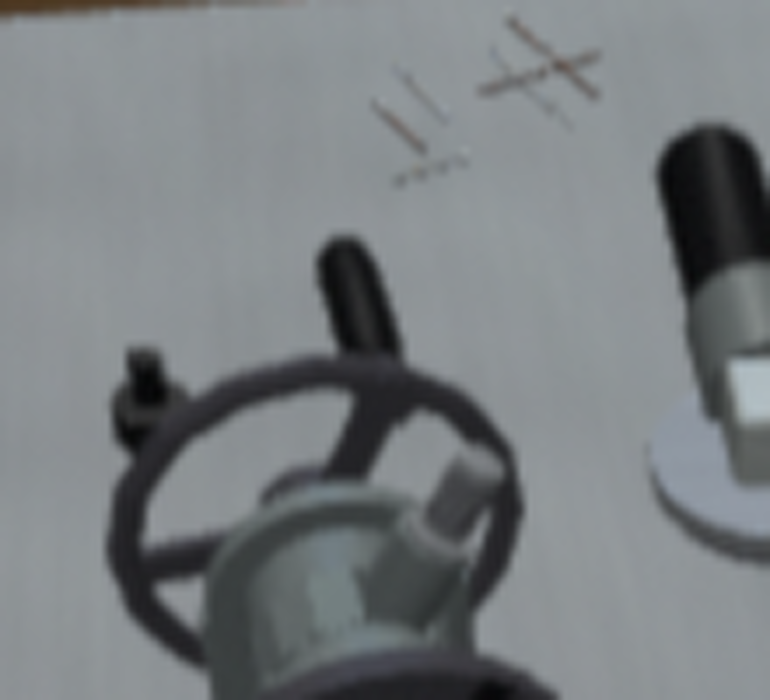

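View pics/k7.png

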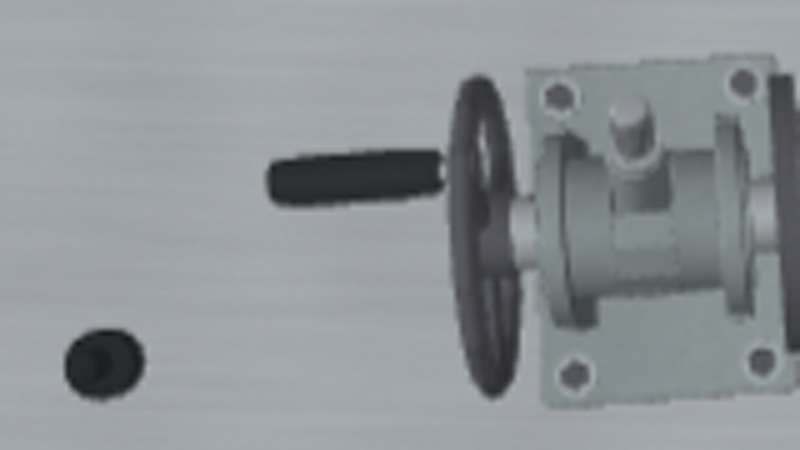

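The collar (about (435,540) in the side crop) sits on the boss with no visible shank, the cap stands upright at the left, and the arm is clear. Signing off.

```bash
python3 - <<'E'
from station import ticket
print(ticket.sign_off())
E
```

```text
the job is handed in; nothing more can be done
None
```

The spindle looks locked: the pin's collar sits on the boss with no shank showing, and the job was handed in at about 32 s of the 72 s. No verdict was returned.

- **Dust cap:** I lifted it off the boss, tipped it back upright on the bench near (0.42, 0.40) and released it. The last pictures show it standing on its rim.
- **Lock pin:** I tilted it about its tip into the bore and let it go, and it rested on the spindle.
- **Handwheel:** I turned it in small steps until the pin dropped, and a few degrees more until it dropped further.
- **Final push:** I pushed the pin along the bore with the closed fingertips at about 5 N. It then stopped hard: no further movement while the force rose to about 21 N.

- **Pin check:** two-view triangulation of the knob top gave 36–36.6 mm from the boss face, against 38 mm when fully home. That difference is within the roughly 2 mm calibration error. The two camera rays missed each other by 1.5–2.3 mm.
- **Arm and other objects:** the arm finished clear of everything, with forces near zero. I never touched the hammer, magnet, grinder or hex bolt. The arm hid the bolt and magnet in the last full top view, so I did not re-measure them.

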